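Cap the lenses and run the counter's dust extractor

ROBOT

A 6-joint arm with a two-finger parallel gripper is mounted at the origin on the work surface. World frame = base frame: x ahead of the robot, y to its left, z up, the work surface at z = 0. Lengths are in m, angles in rad, forces in N, time in s.
With the tool pointing down it reaches from about 0.35 to 0.85 m from the base axis. Payload 8.1 kg.
Tool frame: the origin (TCP) lies between the finger pads; the fingertips stand 8 mm ahead of it and the grasp point (between the pads) lies 11 mm behind it; z points along the fingers, y is the line along which they close (so a half turn about z gives the same grasp; the last joint's range is limited). The gripper opens to 93 mm and grips with 3 to 60 N. Pads are 15 mm wide; open, the fingers measure 128 mm over their backs; the gripper's body (75 mm by 188 mm) begins 65 mm behind the grasp point.
Start: joints at [-1.279, 0.13, 1.488, -0, 1.523, -0.085], TCP at [0.221, -0.558, 0.227] pointing down, gripper open.
Joint ranges: [-2.96, 2.96], [-0.89, 2.26], [0.02, 2.5], [-1.34, 4.48], [0, 2.73], [-2.66, 2.66]. Speed limits (rad/s): [2.39, 2.39, 2.79, 3.14, 3.14, 3.14].

INTERFACE

Orientations are given as a unit quaternion [x, y, z, w].
In Python, from plant import * gives the robot as it stands. The module is installed in compiled form; this text tells all that it offers.
- The arm moves only by the tool step_arm, never from a script. Its argument "deltas" is one flat list of numbers, 6 for each row, row after row: the shift along the tool's x, y, z as a fraction of full scale, then the turn, a rotation vector about the tool's x, y, z as a fraction of full scale. In form: [tx, ty, tz, wx, wy, wz, tx, ty, tz, wx, wy, wz, ...]. A call has exactly 5 rows; each row shifts and turns the commanded pose from where the row before left it, along the tool's axes as they then stand; what a row does not reach is not made up. Full scale, the value 1, is 12 cm for a shift and 2 pi rad for a turn. A row lasts 1/12 s, in which the tool goes at most 41.7 mm and 7.16 degrees, less where a joint would pass 70% of its speed; a pose out of reach is approached as far as the arm can. A call with a number of a shift or a turn outside -1 to 1 is refused whole. A call with a gripper value outside its range is refused whole. "grip" is the closure in counts, from 0 (fully open) to 255 (shut), set as the call begins (left out, the last holds). The fingers move at their own pace and stop on an object; "force" is the grip in N (left out, the last holds). Time passes only in rows, so rows that do not move let the fingers close, or fill a call up. It gives the time, the measured TCP pose, the force, the opening and the grip force at its end, in the units of the state.
- sense(): the state, without advancing time (a new reading comes with each control period).
- read_camera(name): name is "scene" or "top" or "wrist"; returns a dict with "frame" (480x640x3 uint8, blue, green, red), "K" (3x3 intrinsics, pixels), "pose" (4x4, takes a point from camera to world coordinates); the wrist camera has in their place "tool_from_camera" (4x4, takes a point from camera to tool coordinates, whose origin is the TCP and whose axes are the flange's). Camera axes: x right, y down, z forward; pixel columns grow to the right and rows downward; lengths in m; the calibration is good to about 2 mm. A picture is of the moment at which its call begins: read the wrist's pose just before it. There is no depth.
- job_done(): hands the job in; it is judged then, once.
The state is a dict: "t": time; "joints": joint angles; "qvel": joint speeds; "joint_efforts": joint torques, N m; "position": TCP position; "tool_rot": TCP orientation; "force": force on the tool from outside, world axes, zero at the start; "wrist_torque": the same for the moment, N m; "width": finger opening in m; "finger_force": force on a finger pad.
Only numpy, scipy, OpenCV 4.12 (cv2) and the standard library are available. Lean on these libraries where they do the work, as an engineer would, in place of code of your own. Each camera call takes 0.05 s, during which the arm holds its last target. There are 200 camera calls.

TASK

Run a dust purge on the testing counter. First put a dust cap on every lens that stands open, each seated level with its plug inside the rim (any cap fits any lens; spare caps are not needed); then slide the flush damper on top of the extraction unit fully open, pull the fan knob out to its stop, leave it out for about ten seconds, push it fully home, and slide the damper fully shut. Keep the lenses standing and capped, and do not disturb the other things on the counter.

Things in the scene. Friction and masses are not known exactly. Their poses are not given: they have to be found in the camera images.
- lens0: short camera lens, mid-grey plastic with a black rubber band, standing loose on the counter with its open mouth up: 72 mm across, 50 mm tall, 0.4 kg. Origin: centre of its underside; z up. The mouth is a round rim of 72 mm outer and 62 mm inner diameter, 16 mm deep to the glass. May be absent.
- lens0_rim (a point): centre of the mouth of lens0, at the height of the top of its rim (50 mm above its underside).
- lens1: short camera lens, dark steel with a black rubber band, standing loose on the counter with its open mouth up: 72 mm across, 50 mm tall, 0.4 kg. Origin: centre of its underside; z up. The mouth is a round rim of 72 mm outer and 62 mm inner diameter, 16 mm deep to the glass. May be absent.
- lens1_rim (a point): centre of the mouth of lens1, at the height of the top of its rim (50 mm above its underside).
- lens2: short camera lens, black with a black rubber band, standing loose on the counter with its open mouth up: 72 mm across, 50 mm tall, 0.4 kg. Origin: centre of its underside; z up. The mouth is a round rim of 72 mm outer and 62 mm inner diameter, 16 mm deep to the glass. May be absent.
- lens2_rim (a point): centre of the mouth of lens2, at the height of the top of its rim (50 mm above its underside).
- lens3: short camera lens, bright aluminium with a black rubber band, standing loose on the counter with its open mouth up: 72 mm across, 50 mm tall, 0.4 kg. Origin: centre of its underside; z up. The mouth is a round rim of 72 mm outer and 62 mm inner diameter, 16 mm deep to the glass. May be absent.
- lens3_rim (a point): centre of the mouth of lens3, at the height of the top of its rim (50 mm above its underside).
- cap0: dust cap, fits any lens, 50 g: black disc 72 mm across, 5 mm thick, its underside 7 mm above the origin; below it a bevelled plug 55 mm across, 7 mm deep; on it a central orange knob 26 mm in diameter, 28 mm tall (12 to 40 mm above the origin). Origin: centre of the plug's underside; z up, through the knob. Seated, the disc lies on the rim and the origin is 43 mm above the lens's underside.
- cap1: dust cap, fits any lens, 50 g: black disc 72 mm across, 5 mm thick, its underside 7 mm above the origin; below it a bevelled plug 55 mm across, 7 mm deep; on it a central orange knob 26 mm in diameter, 28 mm tall (12 to 40 mm above the origin). Origin: centre of the plug's underside; z up, through the knob. Seated, the disc lies on the rim and the origin is 43 mm above the lens's underside.
- cap2: dust cap, fits any lens, 50 g: black disc 72 mm across, 5 mm thick, its underside 7 mm above the origin; below it a bevelled plug 55 mm across, 7 mm deep; on it a central orange knob 26 mm in diameter, 28 mm tall (12 to 40 mm above the origin). Origin: centre of the plug's underside; z up, through the knob. Seated, the disc lies on the rim and the origin is 43 mm above the lens's underside.
- cap3: dust cap, fits any lens, 50 g: black disc 72 mm across, 5 mm thick, its underside 7 mm above the origin; below it a bevelled plug 55 mm across, 7 mm deep; on it a central orange knob 26 mm in diameter, 28 mm tall (12 to 40 mm above the origin). Origin: centre of the plug's underside; z up, through the knob. Seated, the disc lies on the rim and the origin is 43 mm above the lens's underside.
- cap4: dust cap, fits any lens, 50 g: black disc 72 mm across, 5 mm thick, its underside 7 mm above the origin; below it a bevelled plug 55 mm across, 7 mm deep; on it a central orange knob 26 mm in diameter, 28 mm tall (12 to 40 mm above the origin). Origin: centre of the plug's underside; z up, through the knob. Seated, the disc lies on the rim and the origin is 43 mm above the lens's underside.
- vent_unit: dust-extraction unit, fixed to the counter: grey box 180 mm (x) by 280 mm (y) by 80 mm tall with an aluminium top. Origin: centre of its underside; its own -x side is the front, towards the robot; y runs along the damper's travel. A red dot marks the shut end of the damper's slot (at -y), a green dot the open end (at +y).
- damper (a joint): travel of the flush damper, in m: 0 = fully shut (at the unit's -y end), 0.090 = fully open (slid along the unit's +y). It has no handle and lies flush in a slot 3 mm deep in the top of the unit; when open it uncovers a row of black vent slots. It moves when pressed on and dragged, against 1.8 N of friction, has hard stops at both ends, and stays where it is left.
- damper_top (a point): centre of the top of the damper, a plain blue plate with a thin white line across its middle, 46 mm (unit's x) by 60 mm (unit's y), level with the top of the unit 80 mm above the counter. Moves with the damper.
- fan_knob (a joint): travel of the push-pull fan knob, in m: 0 = pushed fully home (off), 0.022 = pulled fully out to its stop (on). It moves straight out of the front of the unit, along the unit's -x, against 3 N of friction, and stays where it is left.
- fan_knob_grip (a point): centre of the fan knob's head, a black cylinder 28 mm in diameter and 24 mm long with its axis level along the unit's x, 48 mm above the counter; with the knob home there are 14 mm between the head and the front of the unit. It can be pinched from above, one finger either side along the unit's y. Moves with the knob.
- filter: bystander: green glass filter in a black ring, 72 mm across, 9 mm thick, lying flat. Origin: centre of its underside.
- mount_plate: bystander: chrome lens mount plate, 68 mm across, 7 mm thick, lying flat. Origin: centre of its underside.
- loupe: bystander: black loupe, 52 mm across, 48 mm tall, standing at the back. Origin: centre of its underside.
- light_meter: bystander: grey light meter with a white dome, 110 x 62 x 37 mm, at the left. Origin: centre of its underside.
- screwdriver: bystander: screwdriver 150 mm long lying at the back left. Origin: its middle, underneath.
Things that resemble listed ones, but are neither listed nor needed, are in the scene too. Leave any red or yellow look-alike of the cap2 alone. What is shaped like the cap1 but purple is not meant.

How it is judged:
By the outcome, as a careful person would: the job done as asked, in the order asked, and still so for the second after the job is handed in, with the robot touching nothing.
Of lens0, lens1, lens2, lens3 only 3 to 4 are there at a start; the rules pass over those that are not, and their reading is None.
At some moment in a run one of cap0, cap1, cap2, cap3, cap4 may be knocked a few centimetres aside while the robot is not near it.
Once in a run the grip may slacken for a moment while it holds something.
It also fails if it takes over 200 s, if anything falls off the work surface, if the arm or the gripper's body presses on something with over 40 N, if the wrist force passes 120 N, or if a joint passes its speed limit or range.

## Working session

There is one attempt and no reset: what is moved stays moved. The work goes in short steps, Python scripts to look and compute and a tool call to move; the robot and the scene stay as the last step left them, time stands still between calls to the robot, and variables do not carry over. Pictures are saved under pics/ and viewed, at most 17 in all, crops included, and the job is handed in when it is done.

Besides the shell and the picture viewer there is one more tool, called after "Emit:" as a command line: name --argument value ..., lists and objects as JSON in quotes. step_arm: Moves the arm, as the interface text tells. Shift numbers are shares of 12 cm and turn numbers shares of 2 pi rad, none past 1 either way. Its arguments: {"type":"object","properties":{"deltas":{"type":"array"},"grip":{"type":"number"},"force":{"type":"number"}},"required":["deltas"]}

```bash
mkdir -p pics; cat > h.py <<'E'
from plant import *
import numpy as np, cv2
from scipy.spatial.transform import Rotation as R
def cam(n):
    s=sense(); c=read_camera(n)
    if n=='wrist':
        T=np.eye(4);T[:3,:3]=R.from_quat(s['tool_rot']).as_matrix();T[:3,3]=s['position']
        c['pose']=T@np.array(c['tool_from_camera'])
    return c
def ray(c,u,v,z):
    d=np.linalg.inv(c['K'])@[u,v,1]; P=np.array(c['pose']); d=P[:3,:3]@d; o=P[:3,3]
    return o+d*(z-o[2])/d[2]
def proj(c,p):
    q=np.linalg.inv(c['pose'])@np.r_[p,1]; q=c['K']@q[:3]; return q[:2]/q[2]
E
python3 - <<'E'
from h import *
s=sense(); print({k:np.round(v,3) for k,v in s.items()})
for n in ['scene','top']:
    c=cam(n); cv2.imwrite(f'pics/{n}0.png',c['frame']); print(n,np.round(c['pose'],3).tolist(),c['K'][0])
E
```

```text
{'t': np.float64(0.0), 'joints': array([-1.279,  0.131,  1.489,  0.   ,  1.523, -0.085]), 'qvel': array([ 0.002,  0.   , -0.002,  0.002, -0.001,  0.001]), 'joint_efforts': array([ 0.0000e+00, -5.5983e+01, -4.9177e+01,  7.7000e-02,  3.5000e-02,
       -0.0000e+00]), 'position': array([ 0.221, -0.557,  0.226]), 'tool_rot': array([ 0.982,  0.187, -0.   , -0.001]), 'force': array([-0.29 ,  0.176,  0.433]), 'wrist_torque': array([-0.019, -0.043,  0.042]), 'finger_force': np.float64(0.0), 'width': np.float64(0.093)}
scene [[0.658, 0.432, -0.617, 1.351], [0.753, -0.374, 0.541, -0.61], [0.003, -0.821, -0.572, 0.819], [0.0, 0.0, 0.0, 1.0]] [483.36923372   0.         325.65810029]
top [[-0.009, -0.999, 0.039, 0.495], [-1.0, 0.009, -0.013, 0.07], [0.013, -0.039, -0.999, 1.231], [0.0, 0.0, 0.0, 1.0]] [556.78301264   0.         318.49108904]
```

View pics/scene0.png

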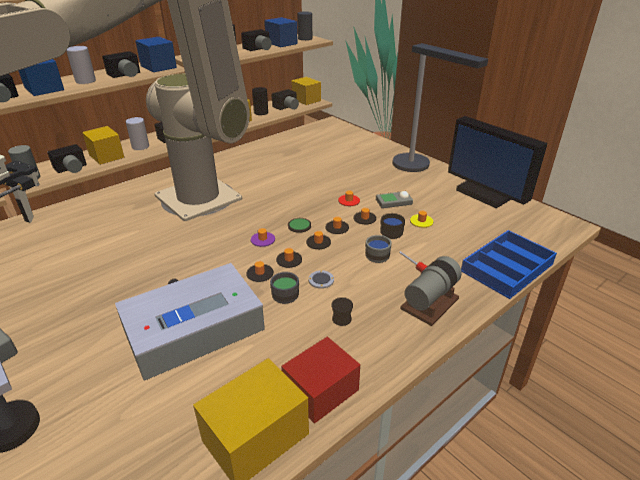

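View pics/top0.png

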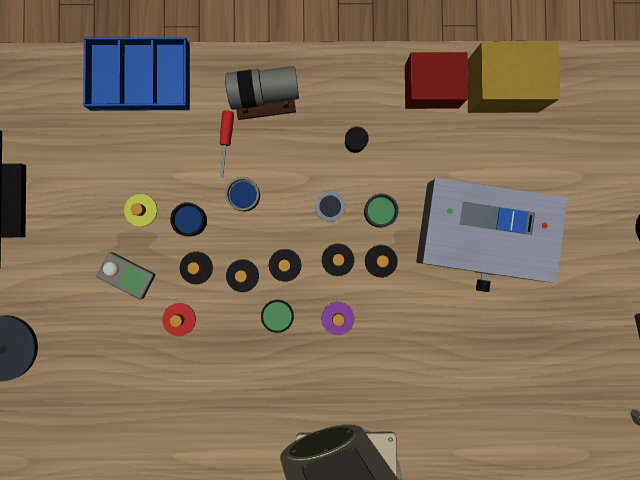

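The pictures show three lenses, in the top view at (189,219), (243,195) and (381,210). The five black caps are near v≈260, with filter (277,316), mount plate (330,206), the unit on the right, and the fan knob at (483,285). Next I'll measure.

```bash
cat >> h.py <<'E'
def blobs(m,amin):
    n,l,st,ce=cv2.connectedComponentsWithStats(m.astype(np.uint8)); return [(ce[i],st[i,4]) for i in range(1,n) if st[i,4]>=amin]
def orange(f):
    h=cv2.cvtColor(f,cv2.COLOR_BGR2HSV); return cv2.inRange(h,(8,150,120),(18,255,255))
def caps(c,amin=30):
    return [np.r_[ray(c,*b,0.038)[:2],a] for b,a in blobs(orange(c['frame'])>0,amin)]
def go(p,yaw=None):
    "print tool-frame deltas (units) to reach TCP p / yaw deg"
    s=sense(); Rm=R.from_quat(s['tool_rot']); d=Rm.inv().apply(np.array(p)-s['position'])/0.12
    a=np.degrees(2*np.arctan2(s['tool_rot'][1],s['tool_rot'][0]))
    print('from',np.round(s['position'],4),'yaw %.2f'%a,'delta units',np.round(d,3), '' if yaw is None else 'wz total units %.4f'%(-(yaw-a)/360))
    if yaw is not None:
        b=np.radians(yaw); Rt=R.from_quat([np.cos(b/2),np.sin(b/2),0,0]); print(' rotvec units',np.round((Rm.inv()*Rt).as_rotvec()/2/np.pi,4))
E
python3 - <<'E'
from h import *
c=cam('top'); f=c['frame']
for q in caps(c): print('orange',np.round(q,3))
h=cv2.cvtColor(f,cv2.COLOR_BGR2HSV)
for n,lo,hi,z in [('blue',(100,120,60),(125,255,255),.034),('green',(45,50,50),(85,255,255),.034)]:
    for b,a in blobs(cv2.inRange(h,lo,hi)>0,8): print(n,b.round(1),a,ray(c,*b,.034)[:2].round(3),ray(c,*b,.08)[:2].round(3))
for b,a in blobs((cv2.inRange(h,(0,150,100),(6,255,255))>0),5): print('red',b.round(1),a,ray(c,*b,.08)[:2].round(3))
print('knob',ray(c,483,286,.055))
cv2.imwrite('pics/unit.png',cv2.resize(f[165:300,400:580],None,fx=4,fy=4,interpolation=cv2.INTER_CUBIC))
go([.45,.1,.25],90)
E
```

```text
orange [ 0.598  0.446 59.   ]
orange [ 0.481 -0.089 37.   ]
blue [136.9  73.1] 5773 [0.893 0.444] [0.878 0.429]
blue [110. 109.] 37 [0.815 0.501] [0.803 0.485]
blue [156. 109.] 37 [0.814 0.402] [0.802 0.39 ]
blue [242.6 194.2] 551 [0.628 0.216] [0.623 0.211]
blue [187.8 219.2] 572 [0.575 0.334] [0.572 0.324]
blue [511.7 220.2] 617 [ 0.567 -0.365] [ 0.564 -0.348]
green [380.5 210.4] 602 [ 0.591 -0.081] [ 0.587 -0.075]
green [449.4 210.6] 30 [ 0.589 -0.23 ] [ 0.585 -0.218]
green [132.3 279.4] 451 [0.447 0.452] [0.449 0.437]
green [276.9 316. ] 665 [0.366 0.144] [0.371 0.141]
red [439.  75.] 2650 [ 0.871 -0.202]
red [225.5 126.7] 328 [0.764 0.246]
red [544.3 225.2] 22 [ 0.553 -0.416]
red [178.7 319. ] 713 [0.367 0.342]
knob [ 0.42707634 -0.29299774  0.055     ]
from [ 0.2207 -0.5575  0.2259] yaw 21.59 delta units [ 3.793 -4.392 -0.195] wz total units -0.1900
 rotvec units [-2.0e-04 -1.0e-04 -1.9e-01]
```

View pics/unit.png

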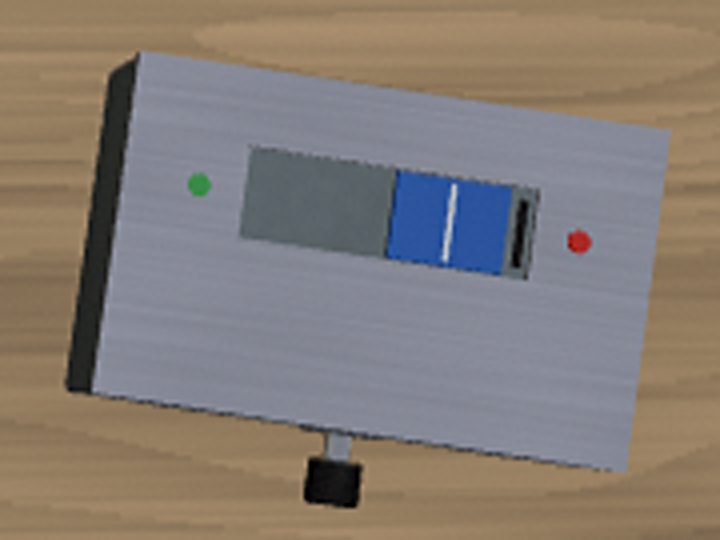

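Emit:
step_arm --deltas '[0,0,0,0,0,-0.019,0,0,0,0,0,-0.019,0,0,0,0,0,-0.019,0,0,0,0,0,-0.019,0,0,0,0,0,-0.019]' --grip 100 --force 20

```text
t: 0.57
position: [0.2207, -0.5577, 0.2262]
tool_rot: [0.882, 0.47, 0.0, -0.0]
force: [-0.3, 0.8, -0.6]
width: 0.0642
finger_force: 0.0
```

Emit:
step_arm --deltas '[0,0,0,0,0,-0.019,0,0,0,0,0,-0.019,0,0,0,0,0,-0.019,0,0,0,0,0,-0.019,0,0,0,0,0,-0.019]'

```text
t: 0.98
position: [0.2207, -0.5577, 0.2262]
tool_rot: [0.705, 0.709, 0.0, -0.0]
force: [-0.8, -0.1, -0.9]
width: 0.0562
finger_force: 0.0
```

```bash
python3 - <<'E'
from h import *
go([.40,.0,.22],90); print(sense()['width'])
c=cam('top');h=cv2.cvtColor(c['frame'],cv2.COLOR_BGR2HSV)
for u,v in [(196,268),(240,276),(284,265),(338,260),(382,262),(175,321),(338,320)]: print(h[v,u])
E
```

```text
from [ 0.2207 -0.5577  0.2262] yaw 90.33 delta units [4.639 1.52  0.055] wz total units 0.0009
 rotvec units [-0.     -0.0001  0.0009]
0.05616341784113048
[ 19 165 175]
[ 19 163 175]
[ 19 162 175]
[ 19 164 174]
[ 19 165 175]
[ 19 167 173]
[ 19 165 175]
```

Emit:
step_arm --deltas '[0.31,0.1,0,0,0,0.0009,0.31,0.1,0,0,0,0,0.31,0.1,0,0,0,0,0.31,0.1,0,0,0,0,0.31,0.1,0,0,0,0]'

```text
t: 1.45
position: [0.2817, -0.3704, 0.2261]
tool_rot: [0.711, 0.704, 0.0, -0.0]
force: [1.5, 0.3, 0.9]
width: 0.0566
finger_force: 0.0
```

Emit:
step_arm --deltas '[0.31,0.1,0,0,0,0,0.31,0.1,0,0,0,0,0.31,0.1,0,0,0,0,0.31,0.1,0,0,0,0,0.31,0.1,0,0,0,0]'

```text
t: 1.87
position: [0.3427, -0.1848, 0.2266]
tool_rot: [0.711, 0.704, 0.0, 0.0]
force: [1.0, 0.3, -0.1]
width: 0.0566
finger_force: 0.0
```

Emit:
step_arm --deltas '[0.31,0.1,0,0,0,0,0.31,0.1,0,0,0,0,0.31,0.1,0,0,0,0,0.31,0.1,0,0,0,0,0.31,0.1,0,0,0,0]'

```text
t: 2.28
position: [0.4039, 0.0011, 0.2268]
tool_rot: [0.71, 0.704, 0.0, 0.0]
force: [1.7, -0.8, -0.2]
width: 0.0565
finger_force: 0.0
```

```bash
sed -i 's/(8,150,120),(18,255,255)/(13,120,90),(22,255,255)/' h.py; python3 - <<'E'
from h import *
c=cam('top')
for q in caps(c): print('top',np.round(q,3))
c=cam('wrist')
for q in caps(c): print('wrist',np.round(q,3))
cv2.imwrite('pics/w1.png',c['frame']); print(np.round(c['pose'],3)); go([.49,0,.2],90)
E
```

```text
top [ 0.973  0.497 35.   ]
top [ 0.973  0.421 35.   ]
top [ 8.96e-01 -3.90e-01  4.07e+03]
top [  0.598   0.443 109.   ]
top [ 4.82e-01 -8.30e-02  1.07e+02]
top [  0.475   0.128 112.   ]
top [  0.471   0.322 112.   ]
top [  0.453   0.221 113.   ]
top [  0.36    0.359 111.   ]
wrist [4.76e-01 1.31e-01 9.20e+02]
wrist [3.59e-01 1.60e-02 6.38e+02]
wrist [4.87e-01 1.40e-02 7.23e+02]
wrist [ 2.42e-01 -1.58e-01  5.08e+02]
wrist [ 5.71e-01 -1.61e-01  4.73e+02]
[[ 1.    -0.006  0.002  0.406]
 [-0.005 -0.967 -0.256  0.079]
 [ 0.003  0.256 -0.967  0.386]
 [ 0.     0.     0.     1.   ]]
from [0.4045 0.0043 0.2266] yaw 89.91 delta units [-0.035  0.713  0.222] wz total units -0.0003
 rotvec units [ 0.0001 -0.0003 -0.0003]
```

View pics/w1.png

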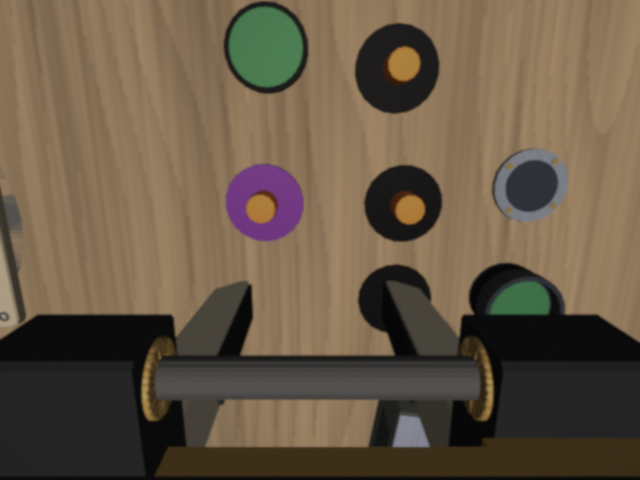

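The wrist view shows caps at (404,63), (409,208) and (395,298), filter (266,47), purple look-alike (265,202), plate (530,185) and the green-glass lens (517,300). I'll start with the cap nearest that lens.

Emit:
step_arm --deltas '[-0.149,0.131,0.128,0,0,0,-0.149,0.131,0.128,0,0,0,-0.149,0.131,0.128,0,0,0,-0.149,0.131,0.128,0,0,0,-0.149,0.131,0.128,0,0,0]'

```text
t: 2.8
position: [0.4822, -0.0923, 0.1489]
tool_rot: [0.71, 0.704, -0.0, 0.0]
force: [0.9, 0.1, 0.5]
width: 0.0564
finger_force: 0.0
```

```bash
cat >> h.py <<'E'
def circ(c,z,D,lo=0.85,hi=1.15):
    "circles of diameter D (m) at height z"
    g=cv2.medianBlur(cv2.cvtColor(c['frame'],cv2.COLOR_BGR2GRAY),5)
    r=c['K'][0,0]*D/2/(c['pose'][2,3]-z)
    q=cv2.HoughCircles(g,cv2.HOUGH_GRADIENT,1.5,40,param1=100,param2=30,minRadius=int(r*lo),maxRadius=int(r*hi))
    return [] if q is None else [(u,v,rr,ray(c,u,v,z)[:2].round(4)) for u,v,rr in q[0]]
E
python3 - <<'E'
from h import *
c=cam('wrist'); cv2.imwrite('pics/w2.png',c['frame'])
for q in caps(c): print('wrist',np.round(q,4), proj(c,[q[0],q[1],.038]).round())
for n in range(1):
    for k in circ(c,.05,.07): print(k)
go([.483,-.085,.1],90)
E
```

```text
wrist [ 0.6091  0.0452 34.    ] [526.  14.]
wrist [ 0.5722  0.0415 35.    ] [464.  21.]
wrist [4.862e-01 1.470e-02 1.504e+03] [320.  71.]
wrist [3.580e-01 1.590e-02 1.377e+03] [111.  71.]
wrist [ 4.823e-01 -8.090e-02  1.156e+03] [315. 223.]
wrist [ 3.548e-01 -2.048e-01  5.550e+02] [147. 386.]
wrist [ 6.107e-01 -2.084e-01  5.030e+02] [487. 387.]
(np.float32(477.75), np.float32(212.25), np.float32(62.0), array([ 0.5865, -0.0721]))
(np.float32(315.75), np.float32(213.75), np.float32(47.3), array([ 0.4829, -0.0721]))
(np.float32(318.75), np.float32(74.25), np.float32(53.9), array([0.4855, 0.0113]))
(np.float32(135.75), np.float32(81.75), np.float32(50.45), array([0.3776, 0.0082]))
(np.float32(498.75), np.float32(54.75), np.float32(57.8), array([0.5902, 0.0209]))
(np.float32(203.25), np.float32(378.75), np.float32(62.15), array([ 0.4011, -0.1914]))
from [ 0.4824 -0.0946  0.1452] yaw 89.42 delta units [0.08  0.006 0.377] wz total units -0.0016
 rotvec units [-0.0005  0.0001 -0.0016]
```

View pics/w2.png

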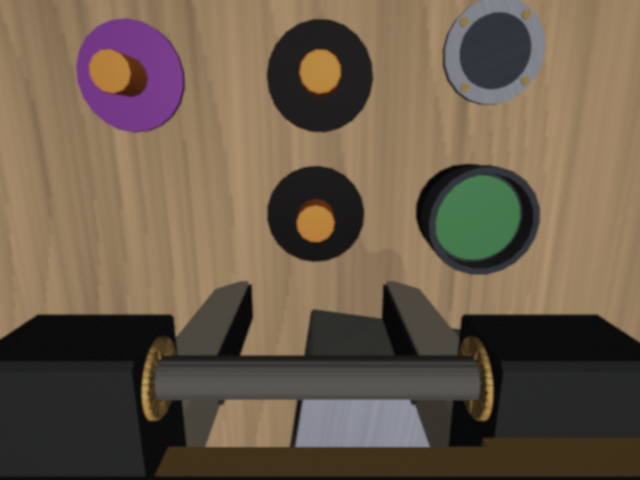

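Emit:
step_arm --deltas '[0,0,0,0,0,0,0,0,0,0,0,0,0,0,0,0,0,0,0,0,0,0,0,0,0,0,0,0,0,0]'

```text
t: 3.27
position: [0.4822, -0.0904, 0.151]
tool_rot: [0.709, 0.705, 0.001, 0.001]
force: [0.1, 0.3, -0.2]
width: 0.0565
finger_force: 0.0
```

```bash
python3 - <<'E'
from h import *
c=cam('wrist')
for q in caps(c,1000): print('wrist',np.round(q,4), proj(c,[q[0],q[1],.038]).round())
h=cv2.cvtColor(c['frame'],cv2.COLOR_BGR2HSV)
for b,a in blobs(cv2.inRange(h,(45,50,40),(85,255,255))>0,300):print(b,a,ray(c,*b,.034))
# cap disc: dark blob
m=cv2.inRange(h,(0,0,0),(180,255,60))|orange(c['frame'])
for b,a in blobs(m[:280]>0,2000): print('dark',b,a,ray(c,*b,.012))
go([.483,-.083,.024],90)
E
```

```text
wrist [3.580e-01 1.600e-02 1.347e+03] [112.  74.]
wrist [4.862e-01 1.460e-02 1.473e+03] [320.  75.]
wrist [ 4.823e-01 -8.080e-02  1.134e+03] [315. 225.]
[475.79098433 220.08135235] 5679 [ 0.59311004 -0.07906394  0.034     ]
dark [493.39664048  54.32457329] 3691 [0.60297704 0.02983893 0.012     ]
dark [319.57517383  78.44317793] 8773 [0.48619576 0.01537718 0.012     ]
dark [475.8934619  218.19990593] 4252 [ 0.60180784 -0.08246798  0.012     ]
dark [314.96329588 215.38262172] 6675 [ 0.48233154 -0.07948975  0.012     ]
from [ 0.4822 -0.0904  0.1509] yaw 89.69 delta units [0.062 0.005 1.057] wz total units -0.0009
 rotvec units [ 0.0003  0.0001 -0.0009]
```

Emit:
step_arm --deltas '[0.079,0,0,0,0,0,0,0,0.2,0,0,0,0,0,0.2,0,0,0,0,0,0.2,0,0,0,0,0,0.2,0,0,0]'

```text
t: 3.73
position: [0.4822, -0.0804, 0.0534]
tool_rot: [0.709, 0.705, 0.0, 0.001]
force: [0.9, 1.2, -0.2]
width: 0.0566
finger_force: 0.0
```

Emit:
step_arm --deltas '[0,0,0.13,0,0,0,0,0,0.12,0,0,0,0,0,0,0,0,0,0,0,0,0,0,0,0,0,0,0,0,0]'

```text
t: 4.15
position: [0.4825, -0.081, 0.0249]
tool_rot: [0.709, 0.705, 0.0, 0.0]
force: [0.4, -0.4, -0.3]
width: 0.0566
finger_force: 0.0
```

Emit:
step_arm --deltas '[0,0,0,0,0,0,0,0,0,0,0,0,0,0,0,0,0,0,0,0,0,0,0,0,0,0,0,0,0,0]' --grip 255 --force 30

```text
t: 4.57
position: [0.4821, -0.0814, 0.0241]
tool_rot: [0.709, 0.705, 0.0, 0.0]
force: [-1.5, -0.3, 1.4]
width: 0.0277
finger_force: 0.2
```

Emit:
step_arm --deltas '[0,0,0,0,0,0,0,0,0,0,0,0,0,0,0,0,0,0,0,0,0,0,0,0,0,0,0,0,0,0]'

```text
t: 4.98
position: [0.4821, -0.0813, 0.0241]
tool_rot: [0.709, 0.705, 0.0, 0.0]
force: [-1.8, -0.9, 4.4]
width: 0.025
finger_force: 30.0
```

Emit:
step_arm --deltas '[0,0,-0.19,0,0,0,0,0,-0.19,0,0,0,0,0,-0.19,0,0,0,0,0,-0.19,0,0,0,0,0,0,0,0,0]'

```text
t: 5.4
position: [0.4848, -0.082, 0.1198]
tool_rot: [0.709, 0.705, 0.002, 0.003]
force: [1.6, -0.6, 1.1]
width: 0.0254
finger_force: 30.0
```

Emit:
step_arm --deltas '[0,0.23,0,0,0,0,0,0.23,0,0,0,0,0,0.23,0,0,0,0,0,0.228,0,0,0,0,0,0,0,0,0,0]'

```text
t: 5.82
position: [0.5949, -0.0818, 0.113]
tool_rot: [0.709, 0.705, 0.0, -0.0]
force: [-0.4, 0.5, -0.8]
width: 0.0255
finger_force: 30.0
```

Emit:
step_arm --deltas '[0,0,0,0,0,0,0,0,0,0,0,0,0,0,0,0,0,0,0,0,0,0,0,0,0,0,0,0,0,0]'

```text
t: 6.23
position: [0.5916, -0.082, 0.1154]
tool_rot: [0.709, 0.705, 0.0, 0.0]
force: [0.1, -0.1, -0.8]
width: 0.0254
finger_force: 30.0
```

```bash
python3 - <<'E'
from h import *
s=sense();print(s['width'],s['finger_force'])
c=cam('wrist'); cv2.imwrite('pics/w3.png',c['frame'])
for q in caps(c,500): print('wrist',np.round(q,4), proj(c,[q[0],q[1],.038]).round())
c=cam('top')
for q in caps(c,80): print('top',np.round(q,3))
go([.592,-.080,.067],90)
E
```

```text
0.0253760838966531 29.99985694885254
wrist [4.851e-01 1.470e-02 1.919e+03] [117.  84.]
wrist [ 5.925e-01 -1.277e-01  3.181e+03] [317. 323.]
wrist [ 5.407e-01 -1.689e-01  6.020e+02] [239. 381.]
top [ 8.960e-01 -3.900e-01  4.026e+03]
top [  0.598   0.443 109.   ]
top [4.86e-01 1.20e-02 1.10e+02]
top [  0.475   0.128 112.   ]
top [  0.471   0.322 112.   ]
top [  0.453   0.221 112.   ]
top [  0.36    0.359 111.   ]
top [3.58e-01 1.40e-02 1.08e+02]
from [ 0.5919 -0.082   0.1155] yaw 89.66 delta units [0.017 0.001 0.404] wz total units -0.0010
 rotvec units [ 0.0001  0.     -0.001 ]
```

View pics/w3.png

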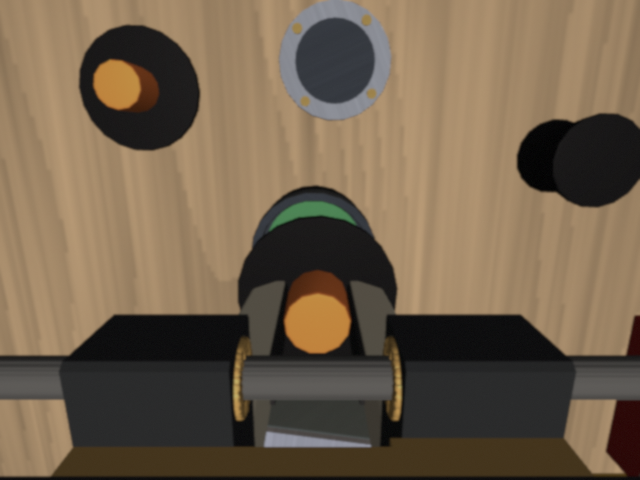

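The cap is held with its knob at (318,323), and the lens rim shows behind it, centred near column 313. One quick check of the offset in x.

```bash
python3 - <<'E'
from h import *
c=cam('wrist'); f=c['frame']; h=cv2.cvtColor(f,cv2.COLOR_BGR2HSV)
m=cv2.inRange(h,(45,40,30),(85,255,255))[:300]
ys,xs=np.nonzero(m)
for r in range(205,226,4):
    k=xs[ys==r]; 
    if len(k): print(r,k.min(),k.max(),(k.min()+k.max())/2, ray(c,(k.min()+k.max())/2,r,.034)[:2])
print('cap axis px',proj(c,[.5919,-.082,.12]))
# table/non-table boundary for rim
d=(h[...,2]<75).astype(np.uint8)
for r in range(200,225,4):
    k=np.nonzero(d[r,200:420])[0]+200; print('rim',r,k.min(),k.max(),ray(c,(k.min()+k.max())/2,r,.05)[:2])
E
```

```text
205 289 337 313.0 [ 0.5909661  -0.05297116]
209 283 343 313.0 [ 0.59094346 -0.05537931]
213 278 348 313.0 [ 0.5909207  -0.05779986]
217 275 351 313.0 [ 0.59089783 -0.06023289]
221 271 354 312.5 [ 0.59057509 -0.06267632]
225 269 355 312.0 [ 0.59025068 -0.0651324 ]
cap axis px [314.41201108 312.08043918]
rim 200 278 349 [ 0.59141224 -0.04732579]
rim 204 274 352 [ 0.59111517 -0.0495575 ]
rim 208 270 356 [ 0.59109406 -0.05180267]
rim 212 267 359 [ 0.59107285 -0.05405938]
rim 216 263 362 [ 0.59077261 -0.05632568]
rim 220 261 365 [ 0.59103008 -0.05860779]
rim 224 259 366 [ 0.59072818 -0.06089762]
```

Emit:
step_arm --deltas '[0.015,-0.007,0,0,0,-0.001,0,0,0.12,0,0,0,0,0,0.12,0,0,0,0,0,0.08,0,0,0,0,0,0.05,0,0,0]'

```text
t: 6.8
position: [0.5903, -0.0798, 0.0691]
tool_rot: [0.707, 0.707, -0.001, -0.001]
force: [0.2, 0.5, -0.7]
width: 0.0251
finger_force: 30.0
```

Emit:
step_arm --deltas '[0,0,0.02,0,0,0,0,0,0.015,0,0,0,0,0,0.01,0,0,0,0,0,0,0,0,0,0,0,0,0,0,0]'

```text
t: 7.22
position: [0.5919, -0.0802, 0.0671]
tool_rot: [0.707, 0.707, 0.0, 0.001]
force: [-4.2, 0.6, 8.0]
width: 0.0248
finger_force: 30.0
```

Emit:
step_arm --deltas '[0,0,0,0,0,0,0,0,0,0,0,0,0,0,0,0,0,0,0,0,0,0,0,0,0,0,0,0,0,0]'

```text
t: 7.63
position: [0.5919, -0.0802, 0.0671]
tool_rot: [0.707, 0.707, 0.0, 0.001]
force: [-4.6, 1.4, 8.2]
width: 0.0253
finger_force: 30.0
```

Emit:
step_arm --deltas '[0,0,0,0,0,0,0,0,0,0,0,0,0,0,0,0,0,0,0,0,0,0,0,0,0,0,0,0,0,0]' --grip 100

```text
t: 8.05
position: [0.5913, -0.0801, 0.0652]
tool_rot: [0.707, 0.707, -0.0, -0.0]
force: [0.2, -0.1, 0.3]
width: 0.0534
finger_force: 0.0
```

Emit:
step_arm --deltas '[0,0,-0.1,0,0,0,0,0,-0.2,0,0,0,0,0,-0.25,0,0,0,0,0,-0.25,0,0,0,0.278,-0.129,0,0,0,0]'

```text
t: 8.47
position: [0.5812, -0.0514, 0.1701]
tool_rot: [0.708, 0.706, 0.003, 0.006]
force: [3.0, 0.9, 1.5]
width: 0.0566
finger_force: 0.0
```

Emit:
step_arm --deltas '[0.278,-0.129,0,0,0,0,0.278,-0.129,0,0,0,0,0.278,-0.129,0,0,0,0,0.278,-0.129,0,0,0,0,0.278,-0.129,0,0,0,0]'

```text
t: 8.88
position: [0.4976, 0.1214, 0.1624]
tool_rot: [0.707, 0.707, 0.001, 0.0]
force: [-0.3, -0.5, 0.1]
width: 0.0563
finger_force: 0.0
```

Emit:
step_arm --deltas '[0.278,-0.129,0,0,0,0,0.278,-0.129,0,0,0,0,0.278,-0.129,0,0,0,0,0,0,0,0,0,0,0,0,0,0,0,0]'

```text
t: 9.3
position: [0.4512, 0.2217, 0.1622]
tool_rot: [0.706, 0.709, 0.0, 0.0]
force: [0.5, -0.3, -0.4]
width: 0.0566
finger_force: 0.0
```

Emit:
step_arm --deltas '[0,0,0,0,0,0,0,0,0,0,0,0,0,0,0,0,0,0,0,0,0,0,0,0,0,0,0,0,0,0]'

```text
t: 9.72
position: [0.4523, 0.2192, 0.1612]
tool_rot: [0.708, 0.707, -0.0, -0.0]
force: [-0.3, 0.3, -0.5]
width: 0.0566
finger_force: 0.0
```

```bash
python3 - <<'E'
from h import *
c=cam('top');cv2.imwrite('pics/top1.png',c['frame'])
for q in caps(c,80): print('top',np.round(q,3))
c=cam('wrist'); cv2.imwrite('pics/w4.png',c['frame'])
for q in caps(c,500): print('wrist',np.round(q,4), proj(c,[q[0],q[1],.038]).round())
h=cv2.cvtColor(c['frame'],cv2.COLOR_BGR2HSV)
for b,a in blobs(cv2.inRange(h,(100,80,30),(125,255,255))>0,300):print(b,a,ray(c,*b,.034))
go([.453,.221,.024],90)
E
```

```text
top [ 8.950e-01 -3.900e-01  4.038e+03]
top [  0.598   0.443 109.   ]
top [ 5.97e-01 -8.70e-02  1.18e+02]
top [4.86e-01 1.20e-02 1.10e+02]
top [  0.475   0.128 113.   ]
top [3.58e-01 1.40e-02 1.07e+02]
wrist [3.592e-01 3.600e-01 1.224e+03] [165.  16.]
wrist [4.713e-01 3.243e-01 1.373e+03] [344.  77.]
wrist [4.532e-01 2.227e-01 1.044e+03] [317. 230.]
wrist [4.752e-01 1.318e-01 6.240e+02] [346. 346.]
wrist [3.199e-01 9.740e-02 5.610e+02] [147. 386.]
wrist [5.874e-01 9.570e-02 5.110e+02] [487. 387.]
[508.6265111   57.27382626] 7114 [0.57734943 0.33644357 0.034     ]
[565.58025248 236.45739405] 4436 [0.63272918 0.21686307 0.034     ]
from [0.4521 0.2195 0.1612] yaw 89.96 delta units [0.012 0.008 1.143] wz total units -0.0001
 rotvec units [-0.      0.     -0.0001]
```

View pics/w4.png

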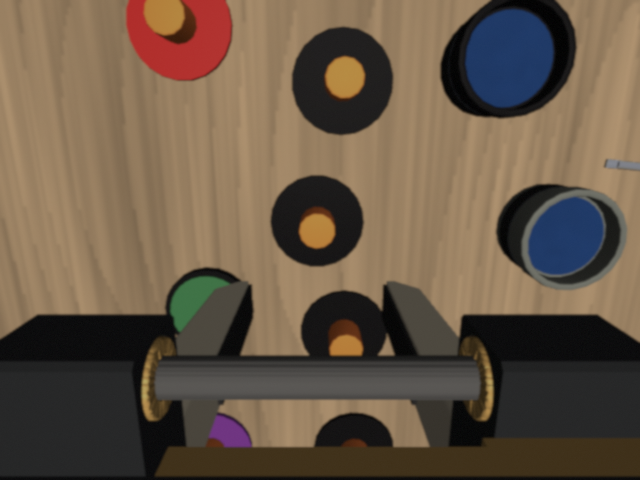

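The wrist view shows target cap at (317,222), the next one at (343,78), the grey-rimmed lens with its rim centred near (573,238), and the black lens near (512,56).

Emit:
step_arm --deltas '[0.022,0.008,0.1,0,0,0,0,0,0.25,0,0,0,0,0,0.25,0,0,0,0,0,0.25,0,0,0,0,0,0.15,0,0,0]'

```text
t: 10.23
position: [0.4506, 0.2219, 0.037]
tool_rot: [0.707, 0.707, -0.002, -0.001]
force: [-1.0, -0.9, -0.4]
width: 0.0566
finger_force: 0.0
```

Emit:
step_arm --deltas '[0,0,0.1,0,0,0,0,0,0.04,0,0,0,0,0,0,0,0,0,0,0,0,0,0,0,0,0,0,0,0,0]'

```text
t: 10.65
position: [0.4541, 0.2232, 0.026]
tool_rot: [0.707, 0.707, 0.001, 0.001]
force: [0.3, 0.4, 0.3]
width: 0.0567
finger_force: 0.0
```

Emit:
step_arm --deltas '[0,0,0,0,0,0,0,0,0,0,0,0,0,0,0,0,0,0,0,0,0,0,0,0,0,0,0,0,0,0]' --grip 255

```text
t: 11.07
position: [0.4529, 0.2228, 0.0247]
tool_rot: [0.707, 0.707, 0.0, 0.0]
force: [-0.3, -0.3, 1.2]
width: 0.028
finger_force: 0.7
```

Emit:
step_arm --deltas '[0,0,0,0,0,0,0,0,0,0,0,0,0,0,0,0,0,0,0,0,0,0,0,0,0,0,0,0,0,0]'

```text
t: 11.48
position: [0.4529, 0.2228, 0.0246]
tool_rot: [0.707, 0.707, 0.0, 0.0]
force: [-1.4, 0.6, 3.1]
width: 0.0254
finger_force: 30.0
```

```bash
python3 - <<'E'
from h import *
c=cam('top')
P=np.eye(4);
w=cam('wrist'); K=w['K']; T=np.array(w['tool_from_camera'])
# pose of the w4 picture
M=np.eye(4); M[:3,:3]=R.from_quat([.708,.707,0,0]).as_matrix(); M[:3,3]=[.4521,.2194,.1612]
c4={'K':K,'pose':M@T}
print('lensB',ray(c4,573.5,238.5,.05)); print('lensC',ray(c4,517,56,.05))
go([.628,.217,.12],90)
E
```

```text
lensB [0.62832625 0.21951904 0.05      ]
lensC [0.57547824 0.33463081 0.05      ]
from [0.4529 0.2228 0.0246] yaw 90.03 delta units [-0.049  1.459 -0.794] wz total units 0.0001
 rotvec units [ 0.     -0.      0.0001]
```

Emit:
step_arm --deltas '[0,0,-0.19,0,0,0,0,0,-0.2,0,0,0,0,0,-0.2,0,0,0,0,0,-0.2,0,0,0,0,0,0,0,0,0]'

```text
t: 12.0
position: [0.4557, 0.2238, 0.1243]
tool_rot: [0.707, 0.707, 0.003, 0.002]
force: [1.3, 0.1, 0.8]
width: 0.0253
finger_force: 30.0
```

Emit:
step_arm --deltas '[-0.008,0.292,0,0,0,0,-0.008,0.292,0,0,0,0,-0.008,0.292,0,0,0,0,-0.008,0.292,0,0,0,0,-0.008,0.291,0,0,0,0]'

```text
t: 12.42
position: [0.6289, 0.2177, 0.1176]
tool_rot: [0.707, 0.707, -0.001, -0.0]
force: [0.8, 1.0, -0.5]
width: 0.0252
finger_force: 30.0
```

Emit:
step_arm --deltas '[0,0,0,0,0,0,0,0,0,0,0,0,0,0,0,0,0,0,0,0,0,0,0,0,0,0,0,0,0,0]'

```text
t: 12.83
position: [0.627, 0.2183, 0.1196]
tool_rot: [0.707, 0.707, 0.0, 0.0]
force: [-0.6, 0.3, -0.6]
width: 0.0256
finger_force: 30.0
```

```bash
cat >> h.py <<'E'
def bluearc(c,lo=(100,80,30),hi=(125,255,255)):
    h=cv2.cvtColor(c['frame'],cv2.COLOR_BGR2HSV); m=cv2.inRange(h,lo,hi)[:300]; m[:, :200]=0; m[:,430:]=0
    ys,xs=np.nonzero(m); r0=ys.min() if len(ys) else 0
    for r in range(r0,ys.max()+1,5):
        k=xs[ys==r]
        if len(k): print(r,k.min(),k.max(),ray(c,(k.min()+k.max())/2,r,.034)[:2].round(4))
E
python3 - <<'E'
from h import *
s=sense();print(s['width'],s['finger_force'])
c=cam('wrist'); bluearc(c)
go([.628,.218,.0676],90)
E
```

```text
0.025625633314111742 29.999940991401672
0 200 254 [0.5802 0.3572]
5 200 258 [0.5811 0.3548]
10 200 262 [0.5821 0.3524]
15 200 265 [0.5828 0.35  ]
20 200 267 [0.5832 0.3476]
25 200 269 [0.5836 0.3451]
30 200 271 [0.584  0.3427]
35 200 272 [0.5841 0.3402]
40 200 273 [0.5843 0.3377]
45 200 273 [0.5842 0.3352]
50 200 273 [0.584  0.3327]
55 200 272 [0.5836 0.3301]
60 200 271 [0.5832 0.3276]
65 200 270 [0.5828 0.325 ]
70 200 268 [0.5821 0.3224]
75 200 265 [0.5812 0.3198]
80 200 262 [0.5802 0.3172]
85 200 259 [0.5792 0.3146]
90 200 253 [0.5774 0.312 ]
95 200 247 [0.5755 0.3093]
100 208 236 [0.5745 0.3066]
210 296 337 [0.6279 0.2435]
215 288 346 [0.6282 0.2404]
220 282 351 [0.6279 0.2373]
225 279 354 [0.6279 0.2342]
from [0.6272 0.2183 0.1199] yaw 90.06 delta units [-0.003  0.006  0.436] wz total units 0.0002
 rotvec units [ 0.0001 -0.      0.0002]
```

Emit:
step_arm --deltas '[-0.01,0.006,0.05,0,0,0,0,0,0.12,0,0,0,0,0,0.12,0,0,0,0,0,0.08,0,0,0,0,0,0.04,0,0,0]'

```text
t: 13.3
position: [0.6267, 0.2163, 0.0672]
tool_rot: [0.707, 0.707, -0.002, -0.001]
force: [-14.1, -4.3, 33.0]
width: 0.0251
finger_force: 30.0
```

Emit:
step_arm --deltas '[0,0,0.02,0,0,0,0,0,0.015,0,0,0,0,0,0.005,0,0,0,0,0,0,0,0,0,0,0,0,0,0,0]'

```text
t: 13.72
position: [0.6283, 0.2169, 0.0673]
tool_rot: [0.707, 0.707, -0.0, -0.0]
force: [-10.5, -3.2, 19.1]
width: 0.0255
finger_force: 30.0
```

Emit:
step_arm --deltas '[0,0,0,0,0,0,0,0,0,0,0,0,0,0,0,0,0,0,0,0,0,0,0,0,0,0,0,0,0,0]'

```text
t: 14.13
position: [0.6284, 0.2168, 0.0673]
tool_rot: [0.707, 0.707, -0.0, -0.0]
force: [-10.4, -2.1, 19.5]
width: 0.0255
finger_force: 30.0
```

Emit:
step_arm --deltas '[0,0,-0.015,0,0,0,0,0,0,0,0,0,0,0,0,0,0,0,0,0,0,0,0,0,0,0,0,0,0,0]' --grip 100

```text
t: 14.55
position: [0.6282, 0.2167, 0.0662]
tool_rot: [0.707, 0.707, -0.0, -0.0]
force: [-0.2, 0.1, 0.4]
width: 0.0536
finger_force: 0.0
```

Emit:
step_arm --deltas '[0,0,-0.1,0,0,0,0,0,-0.2,0,0,0,0,0,-0.25,0,0,0,0,0,-0.24,0,0,0,0,0,0,0,0,0]'

```text
t: 14.97
position: [0.6324, 0.2178, 0.1708]
tool_rot: [0.707, 0.707, 0.005, 0.003]
force: [1.0, 0.6, 1.6]
width: 0.0566
finger_force: 0.0
```

Emit:
step_arm --deltas '[0.178,-0.262,0,0,0,0,0.178,-0.262,0,0,0,0,0.178,-0.262,0,0,0,0,0.178,-0.262,0,0,0,0,0.178,-0.262,0,0,0,0]'

```text
t: 15.38
position: [0.4701, 0.3242, 0.1626]
tool_rot: [0.707, 0.707, 0.0, 0.0]
force: [0.2, 0.8, 0.3]
width: 0.0565
finger_force: 0.0
```

Emit:
step_arm --deltas '[0,0,0,0,0,0,0,0,0,0,0,0,0,0,0,0,0,0,0,0,0,0,0,0,0,0,0,0,0,0]'

```text
t: 15.8
position: [0.4725, 0.3227, 0.162]
tool_rot: [0.708, 0.707, 0.0, 0.0]
force: [0.1, 0.5, 0.3]
width: 0.0567
finger_force: 0.0
```

```bash
python3 - <<'E'
from h import *
c=cam('wrist'); cv2.imwrite('pics/w5.png',c['frame'])
for q in caps(c,500): print('wrist',np.round(q,4), proj(c,[q[0],q[1],.038]).round())
h=cv2.cvtColor(c['frame'],cv2.COLOR_BGR2HSV)
for b,a in blobs(cv2.inRange(h,(100,80,30),(125,255,255))>0,300):print(b,a,ray(c,*b,.034))
go([.471,.324,.024],90)
E
```

```text
wrist [5.992e-01 4.455e-01 1.360e+03] [514.  47.]
wrist [3.591e-01 3.613e-01 1.052e+03] [150. 181.]
wrist [4.712e-01 3.236e-01 1.034e+03] [313. 233.]
wrist [3.398e-01 1.999e-01 5.360e+02] [147. 386.]
[461.0183844  216.95617456] 5385 [0.57677037 0.33452054 0.034     ]
from [0.4724 0.3227 0.1619] yaw 89.93 delta units [ 0.011 -0.012  1.149] wz total units -0.0002
 rotvec units [ 0.      0.     -0.0002]
```

View pics/w5.png

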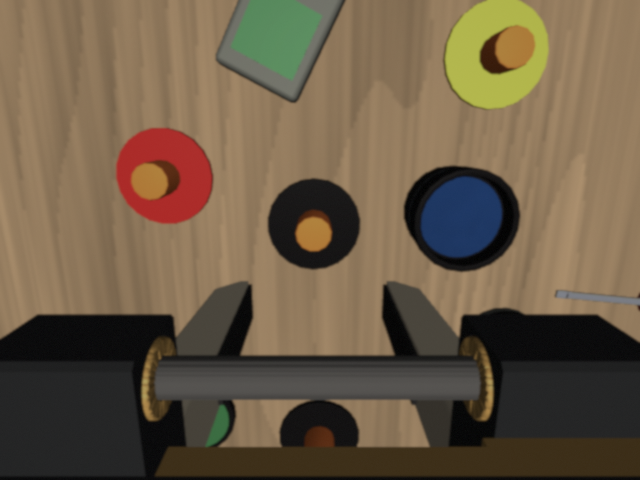

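The target cap is at (313,225). The last open lens (black) has its rim centre near (466,220).

Emit:
step_arm --deltas '[0.008,-0.01,0.1,0,0,0,0,0,0.25,0,0,0,0,0,0.25,0,0,0,0,0,0.25,0,0,0,0,0,0.15,0,0,0]'

```text
t: 16.27
position: [0.4683, 0.3228, 0.0372]
tool_rot: [0.707, 0.707, -0.002, -0.001]
force: [-0.4, 0.0, -0.2]
width: 0.0565
finger_force: 0.0
```

Emit:
step_arm --deltas '[0,0,0.1,0,0,0,0,0,0.045,0,0,0,0,0,0,0,0,0,0,0,0,0,0,0,0,0,0,0,0,0]'

```text
t: 16.68
position: [0.4714, 0.3251, 0.0261]
tool_rot: [0.707, 0.707, 0.001, 0.0]
force: [-0.0, 0.6, 0.3]
width: 0.0569
finger_force: 0.0
```

Emit:
step_arm --deltas '[0,0,0,0,0,0,0,0,0,0,0,0,0,0,0,0,0,0,0,0,0,0,0,0,0,0,0,0,0,0]' --grip 255

```text
t: 17.1
position: [0.4703, 0.3246, 0.0247]
tool_rot: [0.707, 0.707, 0.0, 0.0]
force: [0.2, -0.0, 0.4]
width: 0.0278
finger_force: 0.0
```

Emit:
step_arm --deltas '[0,0,0,0,0,0,0,0,0,0,0,0,0,0,0,0,0,0,0,0,0,0,0,0,0,0,0,0,0,0]'

```text
t: 17.52
position: [0.4703, 0.3245, 0.0246]
tool_rot: [0.707, 0.707, 0.0, 0.0]
force: [-1.1, -0.9, 2.9]
width: 0.0252
finger_force: 30.0
```

```bash
python3 - <<'E'
from h import *
w=cam('wrist'); K=w['K']; T=np.array(w['tool_from_camera'])
M=np.eye(4); M[:3,:3]=R.from_quat([.7072,.707,0,0]).as_matrix(); M[:3,3]=[.4724,.3227,.1619]
c4={'K':K,'pose':M@T}
print('lensC',ray(c4,466,220,.05))
go([.575,.334,.12],90)
E
```

```text
lensC [0.57432626 0.33587076 0.05      ]
from [0.4703 0.3246 0.0247] yaw 90.03 delta units [ 0.078  0.873 -0.794] wz total units 0.0001
 rotvec units [ 0.     -0.      0.0001]
```

Emit:
step_arm --deltas '[0,0,-0.19,0,0,0,0,0,-0.2,0,0,0,0,0,-0.2,0,0,0,0,0,-0.2,0,0,0,0,0,0,0,0,0]'

```text
t: 17.98
position: [0.4729, 0.3261, 0.1248]
tool_rot: [0.707, 0.707, 0.004, 0.001]
force: [0.8, 0.1, 0.7]
width: 0.0255
finger_force: 30.0
```

Emit:
step_arm --deltas '[0.02,0.218,0,0,0,0,0.02,0.218,0,0,0,0,0.02,0.218,0,0,0,0,0.02,0.218,0,0,0,0,0,0,0,0,0,0]'

```text
t: 18.4
position: [0.578, 0.3333, 0.1175]
tool_rot: [0.708, 0.707, -0.0, 0.0]
force: [-0.2, 0.3, -0.6]
width: 0.0254
finger_force: 30.0
```

Emit:
step_arm --deltas '[0,0,0,0,0,0,0,0,0,0,0,0,0,0,0,0,0,0,0,0,0,0,0,0,0,0,0,0,0,0]'

```text
t: 18.82
position: [0.5742, 0.3343, 0.1196]
tool_rot: [0.707, 0.707, 0.0, 0.0]
force: [0.5, 0.7, -0.8]
width: 0.0255
finger_force: 30.0
```

```bash
python3 - <<'E'
from h import *
s=sense();print(s['width'],s['finger_force'])
c=cam('wrist'); bluearc(c); print(orange(c['frame'])[250:340,280:350].mean())
go([.575,.335,.0676],90)
E
```

```text
0.025546308369926864 29.999898970127106
203 314 319 [0.5751 0.3638]
208 294 338 [0.5748 0.3608]
213 286 346 [0.5748 0.3577]
218 280 352 [0.5748 0.3546]
223 276 356 [0.5748 0.3515]
228 273 358 [0.5745 0.3483]
99.0047619047619
from [0.5743 0.3343 0.1196] yaw 90.05 delta units [0.006 0.006 0.434] wz total units 0.0001
 rotvec units [ 0.0001 -0.      0.0001]
```

Emit:
step_arm --deltas '[0.005,0.005,0.05,0,0,0,0,0,0.12,0,0,0,0,0,0.12,0,0,0,0,0,0.07,0,0,0,0,0,0.03,0,0,0]'

```text
t: 19.28
position: [0.5734, 0.3337, 0.0685]
tool_rot: [0.707, 0.707, -0.002, -0.001]
force: [0.4, -0.1, -0.3]
width: 0.0254
finger_force: 30.0
```

Emit:
step_arm --deltas '[0,0,0.02,0,0,0,0,0,0.02,0,0,0,0,0,0.015,0,0,0,0,0,0,0,0,0,0,0,0,0,0,0]'

```text
t: 19.7
position: [0.576, 0.3351, 0.0676]
tool_rot: [0.707, 0.707, 0.001, 0.0]
force: [-2.8, -2.2, 7.0]
width: 0.0254
finger_force: 30.0
```

Emit:
step_arm --deltas '[0,0,0,0,0,0,0,0,0,0,0,0,0,0,0,0,0,0,0,0,0,0,0,0,0,0,0,0,0,0]'

```text
t: 20.12
position: [0.5761, 0.3351, 0.0677]
tool_rot: [0.707, 0.707, 0.001, 0.0]
force: [-2.5, -1.2, 6.5]
width: 0.0252
finger_force: 30.0
```

Emit:
step_arm --deltas '[0,0,-0.005,0,0,0,0,0,0,0,0,0,0,0,0,0,0,0,0,0,0,0,0,0,0,0,0,0,0,0]' --grip 100

```text
t: 20.53
position: [0.5754, 0.3347, 0.0664]
tool_rot: [0.707, 0.707, 0.0, 0.0]
force: [-0.5, 0.3, -0.6]
width: 0.0534
finger_force: 0.0
```

Emit:
step_arm --deltas '[0,0,-0.1,0,0,0,0,0,-0.2,0,0,0,0,0,-0.27,0,0,0,0,0,-0.3,0,0,0,0,0,0,0,0,0]'

```text
t: 20.95
position: [0.5793, 0.3367, 0.1814]
tool_rot: [0.707, 0.707, 0.006, 0.002]
force: [1.5, 0.4, 2.2]
width: 0.0565
finger_force: 0.0
```

Emit:
step_arm --deltas '[-0.33,-0.006,0,0,0,0,-0.33,-0.006,0,0,0,0,-0.33,-0.006,0,0,0,0,-0.33,-0.006,0,0,0,0,-0.33,-0.006,0,0,0,0]' --grip 255

```text
t: 21.37
position: [0.5718, 0.1352, 0.1718]
tool_rot: [0.707, 0.707, 0.001, 0.0]
force: [0.6, -0.6, 0.5]
width: 0.0281
finger_force: 0.0
```

Emit:
step_arm --deltas '[-0.33,-0.006,0,0,0,0,-0.33,-0.006,0,0,0,0,-0.33,-0.006,0,0,0,0,-0.33,-0.006,0,0,0,0,-0.33,-0.006,0,0,0,0]'

```text
t: 21.78
position: [0.5683, -0.0632, 0.172]
tool_rot: [0.707, 0.707, 0.0, 0.001]
force: [0.6, -0.1, 0.3]
width: 0.0007
finger_force: 0.0
```

Emit:
step_arm --deltas '[-0.33,-0.006,0,0,0,0,-0.33,-0.006,0,0,0,0,-0.33,-0.006,0,0,0,0,-0.33,-0.006,0,0,0,0,-0.33,-0.006,0,0,0,0]'

```text
t: 22.2
position: [0.5647, -0.2614, 0.172]
tool_rot: [0.707, 0.707, 0.0, 0.001]
force: [0.7, 0.4, -0.3]
width: 0.0006
finger_force: 0.0
```

Emit:
step_arm --deltas '[0,0,0,0,0,0.013,0,0,0,0,0,0.0126,0,0,0,0,0,0,0,0,0,0,0,0,0,0,0,0,0,0]'

```text
t: 22.62
position: [0.5651, -0.2589, 0.1713]
tool_rot: [0.76, 0.649, 0.0, 0.0]
force: [-0.2, 0.6, -0.8]
width: 0.0004
finger_force: 0.0
```

```bash
python3 - <<'E'
from h import *
c=cam('top')
for q in caps(c,80): print('top',np.round(q,3))
cv2.imwrite('pics/top2.png',c['frame'][170:300,150:470].repeat(2,0).repeat(2,1))
c=cam('wrist'); cv2.imwrite('pics/w6.png',c['frame']); h=cv2.cvtColor(c['frame'],cv2.COLOR_BGR2HSV)
for n,lo,hi in [('blue',(100,120,60),(125,255,255)),('green',(45,80,50),(85,255,255)),('red',(0,150,100),(6,255,255))]:
    for b,a in blobs(cv2.inRange(h,lo,hi)>0,60): print(n,b.round(1),a,ray(c,*b,.08)[:2].round(4))
go([.564,-.348,.12],80.8)
E
```

```text
top [ 8.950e-01 -3.890e-01  4.076e+03]
top [  0.635   0.221 119.   ]
top [  0.598   0.443 109.   ]
top [ 5.92e-01 -8.90e-02  1.19e+02]
top [  0.58    0.343 120.   ]
top [4.86e-01 1.20e-02 1.10e+02]
top [  0.475   0.128 112.   ]
top [  0.359   0.359 112.   ]
top [3.58e-01 1.40e-02 1.08e+02]
green [336.8 175.8] 289 [ 0.5854 -0.2161]
from [ 0.565  -0.2587  0.1711] yaw 80.96 delta units [-0.736  0.108  0.426] wz total units 0.0004
 rotvec units [0.     0.     0.0004]
```

View pics/w6.png

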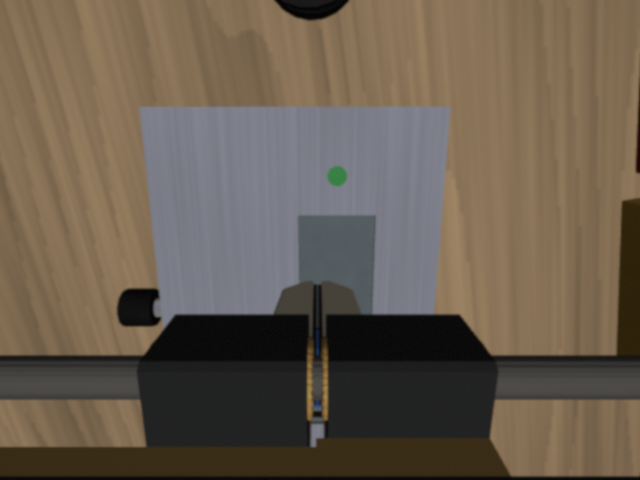

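View pics/top2.png

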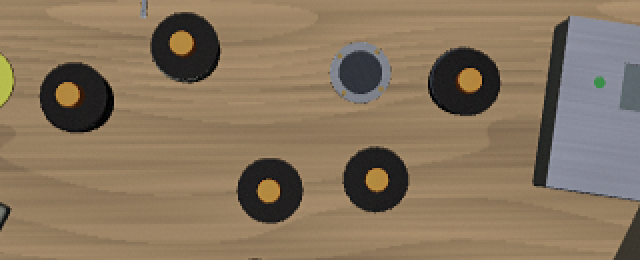

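Lens A's cap now reads about 5 mm off its earlier place, so I'll look at it close up before going on.

```bash
python3 - <<'E'
from h import *
go([.585,-.12,.19],81)
E
```

```text
from [ 0.565  -0.2587  0.1711] yaw 80.96 delta units [ 1.168 -0.017 -0.158] wz total units -0.0001
 rotvec units [ 0.      0.     -0.0001]
```

Emit:
step_arm --deltas '[0.29,0,-0.04,0,0,0,0.29,0,-0.04,0,0,0,0.29,0,-0.04,0,0,0,0.29,0,-0.04,0,0,0,0,0,0,0,0,0]'

```text
t: 23.13
position: [0.5885, -0.1157, 0.1916]
tool_rot: [0.759, 0.651, 0.002, 0.0]
force: [0.3, -0.0, -0.1]
width: 0.0006
finger_force: 0.0
```

Emit:
step_arm --deltas '[0,0,0,0,0,0,0,0,0,0,0,0,0,0,0,0,0,0,0,0,0,0,0,0,0,0,0,0,0,0]'

```text
t: 23.55
position: [0.5868, -0.1229, 0.1897]
tool_rot: [0.762, 0.648, -0.0, -0.0]
force: [1.2, -0.8, 1.3]
width: 0.0005
finger_force: 0.0
```

```bash
python3 - <<'E'
from h import *
c=cam('wrist'); cv2.imwrite('pics/w7.png',c['frame'])
for b,a in blobs(orange(c['frame'])>0,400): print(b,a,ray(c,*b,.083),ray(c,*b,.038))
E
```

```text
[141.09710392  60.0229983 ] 1174 [0.50209052 0.00519323 0.083     ] [0.48562838 0.01486684 0.038     ]
[307.84972463 179.14555468] 1271 [ 0.58886573 -0.08114478  0.083     ] [ 0.58708806 -0.08608167  0.038     ]
```

View pics/w7.png

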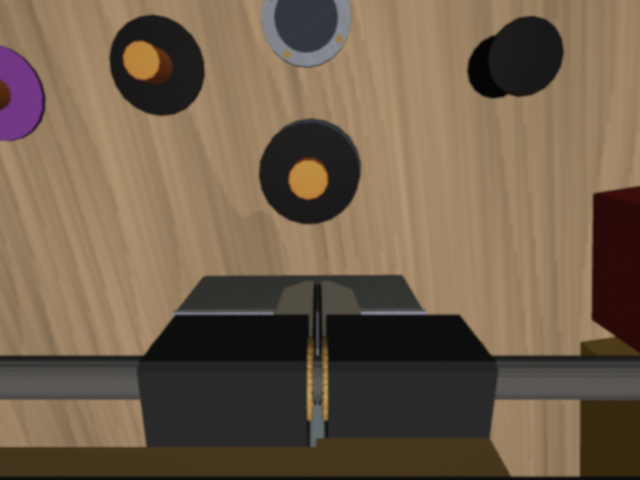

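The cap sits on the lens with its disc at (310,171) and knob at (308,179). A quick numeric check for level:

```bash
python3 - <<'E'
from h import *
c=cam('wrist'); f=c['frame']
g=(cv2.cvtColor(f,cv2.COLOR_BGR2GRAY)<55)|(orange(f)>0)
g=cv2.morphologyEx(g.astype(np.uint8),cv2.MORPH_CLOSE,np.ones((15,15)))
m=np.zeros_like(g); m[110:235,240:380]=g[110:235,240:380]
k=max(cv2.findContours(m,0,1)[0],key=cv2.contourArea); print(cv2.fitEllipse(k))
e=cv2.fitEllipse(k)[0]; print(ray(c,*e,.055))
b=[b for b,a in blobs(orange(f)>0,400) if b[1]>120][0]; print(ray(c,*b,.083), sense()['position'])
go([.564,-.348,.15],80.8)
E
```

```text
((309.2696228027344, 171.9106903076172), (97.97504425048828, 101.63230895996094), 16.531957626342773)
[ 0.58963593 -0.07928923  0.055     ]
[ 0.58883381 -0.08114026  0.083     ] [ 0.58683889 -0.12268976  0.1898063 ]
from [ 0.5868 -0.1227  0.1898] yaw 80.74 delta units [-1.884  0.114  0.332] wz total units -0.0002
 rotvec units [-0.0001  0.     -0.0002]
```

Emit:
step_arm --deltas '[-0.314,0.019,0.055,0,0,0,-0.314,0.019,0.055,0,0,0,-0.314,0.019,0.055,0,0,0,-0.314,0.019,0.055,0,0,0,-0.314,0.019,0.055,0,0,0]'

```text
t: 24.07
position: [0.5676, -0.3118, 0.1567]
tool_rot: [0.762, 0.648, 0.0, 0.0]
force: [-1.0, 0.4, -0.5]
width: 0.0003
finger_force: 0.0
```

Emit:
step_arm --deltas '[-0.314,0.019,0.055,0,0,0,0,0,0.2,0,0,0,0,0,0.2,0,0,0,0,0,0,0,0,0,0,0,0,0,0,0]'

```text
t: 24.48
position: [0.5629, -0.3466, 0.1005]
tool_rot: [0.762, 0.648, -0.001, -0.002]
force: [0.0, -0.1, 1.1]
width: 0.0003
finger_force: 0.0
```

Emit:
step_arm --deltas '[0,0,0,0,0,0,0,0,0,0,0,0,0,0,0,0,0,0,0,0,0,0,0,0,0,0,0,0,0,0]'

```text
t: 24.9
position: [0.5651, -0.3473, 0.1036]
tool_rot: [0.761, 0.648, 0.0, 0.001]
force: [-0.3, 0.2, 0.4]
width: 0.0002
finger_force: 0.0
```

```bash
python3 - <<'E'
from h import *
go([.564,-.348,.088],80.8); print(sense()['force'])
E
```

```text
from [ 0.5651 -0.3473  0.1036] yaw 80.84 delta units [-0.007 -0.008  0.13 ] wz total units 0.0001
 rotvec units [0.0002 0.0001 0.0001]
[-0.25015488  0.17979126  0.35526772]
```

Lower onto the plate (0.13 to contact, then a bit more to press).

Emit:
step_arm --deltas '[0,0,0.06,0,0,0,0,0,0.05,0,0,0,0,0,0.02,0,0,0,0,0,0.02,0,0,0,0,0,0,0,0,0]'

```text
t: 25.32
position: [0.5646, -0.3486, 0.0881]
tool_rot: [0.762, 0.648, -0.001, 0.001]
force: [-12.2, 4.3, 25.2]
width: 0.0007
finger_force: 12.9
```

Emit:
step_arm --deltas '[0,0,0,0,0,0,0,0,0,0,0,0,0,0,0,0,0,0,0,0,0,0,0,0,0,0,0,0,0,0]'

```text
t: 25.73
position: [0.5646, -0.3486, 0.0881]
tool_rot: [0.762, 0.648, -0.0, 0.001]
force: [-12.2, 2.8, 24.6]
width: 0.0003
finger_force: 12.6
```

Emit:
step_arm --deltas '[0,0,-0.008,0,0,0,0.06,0,0,0,0,0,0.06,0,0,0,0,0,0.06,0,0,0,0,0,0.06,0,0,0,0,0]'

```text
t: 26.15
position: [0.569, -0.3203, 0.0882]
tool_rot: [0.762, 0.648, -0.001, 0.001]
force: [-9.9, 0.0, 20.1]
width: 0.0007
finger_force: 10.0
```

Emit:
step_arm --deltas '[0.06,0,0,0,0,0,0.06,0,0,0,0,0,0.06,0,0,0,0,0,0.06,0,0,0,0,0,0.06,0,0,0,0,0]'

```text
t: 26.57
position: [0.5747, -0.2846, 0.0882]
tool_rot: [0.762, 0.648, -0.001, 0.001]
force: [-11.0, 0.1, 21.1]
width: 0.0005
finger_force: 10.7
```

Emit:
step_arm --deltas '[0.06,0,0,0,0,0,0.06,0,0,0,0,0,0.04,0,0,0,0,0,0,0,0,0,0,0,0,0,0,0,0,0]'

```text
t: 26.98
position: [0.5791, -0.2661, 0.0882]
tool_rot: [0.762, 0.648, 0.0, 0.002]
force: [-3.2, -3.0, 15.6]
width: 0.0005
finger_force: 8.0
```

```bash
python3 - <<'E'
from h import *
s=sense();print(s['force'],s['position'])
c=cam('top'); cv2.imwrite('pics/u2.png',cv2.resize(c['frame'][165:300,400:580],None,fx=3,fy=3,interpolation=cv2.INTER_CUBIC))
c=cam('scene'); cv2.imwrite('pics/s2.png',cv2.resize(c['frame'][250:390,100:280],None,fx=3,fy=3,interpolation=cv2.INTER_CUBIC))
cv2.imwrite('pics/us.png',np.hstack([cv2.imread('pics/u2.png'),np.zeros((405,1,3),np.uint8)]) if 0 else cv2.imread('pics/s2.png'))
E
```

```text
[-3.15586083 -2.97354753 15.56213957] [ 0.57911686 -0.26612441  0.08817892]
```

View pics/s2.png

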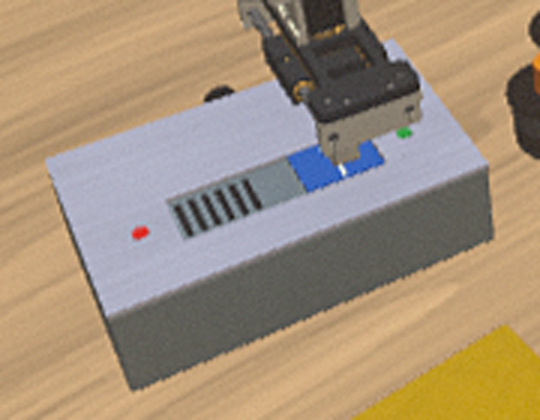

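Emit:
step_arm --deltas '[0.03,0,0,0,0,0,0.03,0,0,0,0,0,0.02,0,0,0,0,0,0,0,0,0,0,0,0,0,0,0,0,0]'

```text
t: 27.5
position: [0.5812, -0.2576, 0.0882]
tool_rot: [0.762, 0.648, 0.0, 0.003]
force: [-1.0, -6.0, 12.4]
width: 0.0003
finger_force: 6.4
```

Emit:
step_arm --deltas '[0,0,-0.1,0,0,0,0,0,-0.2,0,0,0,-0.2,0,-0.3,0,0,0,-0.3,0,0,0,0,0,-0.3,0,0,0,0,0]'

```text
t: 27.92
position: [0.5659, -0.3495, 0.1594]
tool_rot: [0.761, 0.649, 0.001, 0.002]
force: [0.4, -0.3, -0.8]
width: 0.0001
finger_force: 0.0
```

Emit:
step_arm --deltas '[-0.3,0,0,0,0,0,-0.3,0,0,0,0,0,-0.3,0,0,0,0,0,0,0,0,0,0,0,0,0,0,0,0,0]' --grip 90

```text
t: 28.33
position: [0.5456, -0.4569, 0.1547]
tool_rot: [0.762, 0.647, -0.0, -0.001]
force: [-0.4, -0.5, 0.2]
width: 0.0291
finger_force: 0.0
```

Emit:
step_arm --deltas '[0,0,0,0,0,0,0,0,0,0,0,0,0,0,0,0,0,0,0,0,0,0,0,0,0,0,0,0,0,0]'

```text
t: 28.75
position: [0.5475, -0.4544, 0.1564]
tool_rot: [0.761, 0.649, 0.0, 0.0]
force: [-0.2, -0.3, 0.5]
width: 0.0588
finger_force: 0.0
```

```bash
python3 - <<'E'
from h import *
c=cam('wrist'); cv2.imwrite('pics/w8.png',c['frame']); h=cv2.cvtColor(c['frame'],cv2.COLOR_BGR2HSV)
for n,lo,hi in [('blue',(100,120,60),(125,255,255)),('green',(45,80,50),(85,255,255)),('red',(0,150,100),(6,255,255))]:
    for b,a in blobs(cv2.inRange(h,lo,hi)>0,60): print(n,b.round(1),a,ray(c,*b,.08)[:2].round(4))
print(sense()['width'])
go([.434,-.29,.15],-9.2)
E
```

```text
red [314.8 185.8] 283 [ 0.5541 -0.4137]
0.05987334395752336
from [ 0.5474 -0.4546  0.1563] yaw 80.87 delta units [ 1.204 -1.151  0.052] wz total units 0.2502
 rotvec units [ 0.     -0.      0.2502]
```

View pics/w8.png

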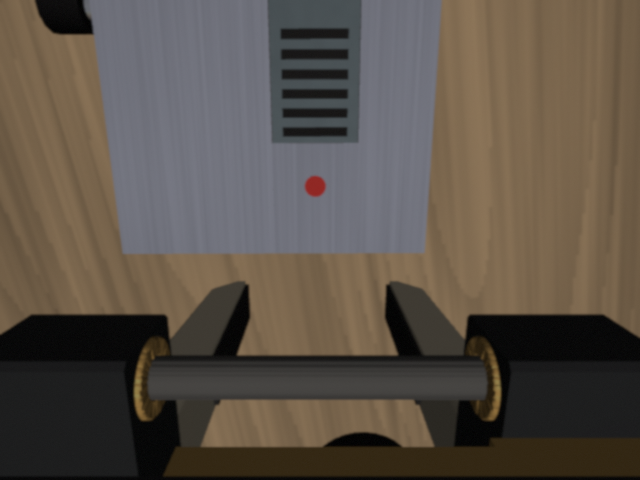

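Emit:
step_arm --deltas '[0,0,0,0,0,0.0192,0,0,0,0,0,0.0192,0,0,0,0,0,0.0192,0,0,0,0,0,0.0192,0,0,0,0,0,0.0192]'

```text
t: 29.22
position: [0.5472, -0.455, 0.1562]
tool_rot: [0.921, 0.39, 0.0, 0.0]
force: [0.3, -0.9, 1.0]
width: 0.0601
finger_force: 0.0
```

Emit:
step_arm --deltas '[0,0,0,0,0,0.0192,0,0,0,0,0,0.0192,0,0,0,0,0,0.0192,0,0,0,0,0,0.0192,0,0,0,0,0,0.0192]'

```text
t: 29.63
position: [0.5472, -0.455, 0.1562]
tool_rot: [0.995, 0.099, 0.0, 0.0]
force: [0.6, 0.5, -0.3]
width: 0.0599
finger_force: 0.0
```

Emit:
step_arm --deltas '[0,0,0,0,0,0.0192,0,0,0,0,0,0.0192,0,0,0,0,0,0.0192,0,0,0,0,0,0,0,0,0,0,0,0]'

```text
t: 30.05
position: [0.5471, -0.4551, 0.1562]
tool_rot: [0.997, -0.077, 0.0, 0.0]
force: [0.0, -0.7, -0.2]
width: 0.0602
finger_force: 0.0
```

Emit:
step_arm --deltas '[-0.229,-0.242,0,0,0,0,-0.229,-0.242,0,0,0,0,-0.229,-0.242,0,0,0,0,-0.229,-0.242,0,0,0,0,-0.229,-0.242,0,0,0,0]'

```text
t: 30.47
position: [0.433, -0.2888, 0.1557]
tool_rot: [0.997, -0.076, -0.0, -0.0]
force: [0.7, 0.3, 1.2]
width: 0.0601
finger_force: 0.0
```

Emit:
step_arm --deltas '[0,0,0,0,0,0,0,0,0,0,0,0,0,0,0,0,0,0,0,0,0,0,0,0,0,0,0,0,0,0]'

```text
t: 30.88
position: [0.4351, -0.2916, 0.1568]
tool_rot: [0.997, -0.079, 0.001, 0.0]
force: [0.0, -0.8, -0.3]
width: 0.0602
finger_force: 0.0
```

```bash
python3 - <<'E'
from h import *
c=cam('wrist'); cv2.imwrite('pics/w9.png',c['frame'])
go([.434,-.29,.05],-9)
t=cam('top'); h=cv2.cvtColor(t['frame'],cv2.COLOR_BGR2HSV)
for b,a in blobs(cv2.inRange(h,(100,120,60),(125,255,255))>0,60): print(b,a,ray(t,*b,.08)[:2].round(4))
for p in [(.427,-.293,.048),(.434,-.293,.048)]: print(proj(c,p))
E
```

```text
from [ 0.435  -0.2915  0.1566] yaw -9.03 delta units [-0.011 -0.011  0.888] wz total units -0.0001
 rotvec units [ 0.0001 -0.0001 -0.0001]
[136.84418485  73.00652809] 5821 [0.8781 0.4296]
[475.28267974 214.74019608] 612 [ 0.5764 -0.2722]
[321.30319751 253.29157278]
[319.70289659 243.51170086]
```

View pics/w9.png

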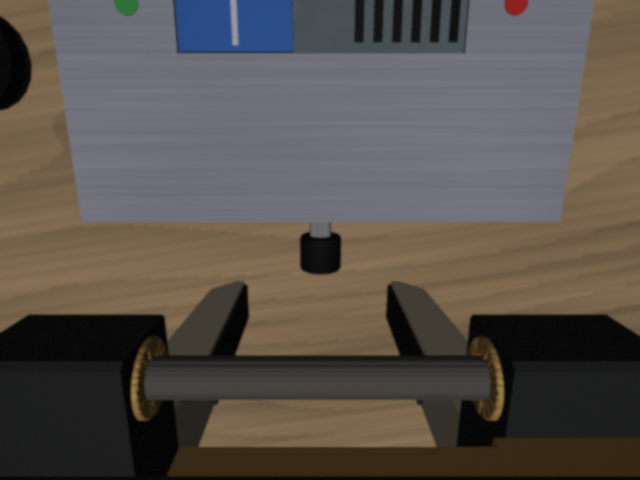

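The damper is fully open, its plate tight to the green end at (178,25). The fan knob head is at (321,253) with its gap to the front edge at row 221.

```bash
python3 - <<'E'
from h import *
c=cam('wrist')
F=ray(c,320,221,.08); H=ray(c,321,253,.052); print(F,H, 'dist along x',(F-H)[:2]@[.988,-.156])
print(ray(c,321,272,.05),ray(c,321,234,.06))
go([H[0],H[1],.045],-9)
E
```

```text
[ 0.45593107 -0.2961218   0.08      ] [ 0.42814019 -0.29259533  0.052     ] dist along x 0.028007512489152467
[ 0.41415098 -0.29041108  0.05      ] [ 0.443096   -0.29487711  0.06      ]
from [ 0.4346 -0.2911  0.1561] yaw -9.05 delta units [-0.052  0.021  0.926] wz total units -0.0001
 rotvec units [ 0.     -0.     -0.0001]
```

Emit:
step_arm --deltas '[-0.047,0.018,0,0,0,0,0,0,0.25,0,0,0,0,0,0.25,0,0,0,0,0,0.25,0,0,0,0,0,0.15,0,0,0]'

```text
t: 31.45
position: [0.4264, -0.2907, 0.0447]
tool_rot: [0.997, -0.079, -0.002, -0.001]
force: [-0.9, -0.3, -1.2]
width: 0.0603
finger_force: 0.0
```

Emit:
step_arm --deltas '[0,0,0.09,0,0,0,0,0,0,0,0,0,0,0,0,0,0,0,0,0,0,0,0,0,0,0,0,0,0,0]'

```text
t: 31.87
position: [0.4294, -0.2927, 0.0392]
tool_rot: [0.997, -0.079, 0.001, 0.001]
force: [-0.3, 0.5, -0.1]
width: 0.0602
finger_force: 0.0
```

Emit:
step_arm --deltas '[0,0,0,0,0,0,0,0,0,0,0,0,0,0,0,0,0,0,0,0,0,0,0,0,0,0,0,0,0,0]' --grip 255 --force 30

```text
t: 32.28
position: [0.4283, -0.2916, 0.0374]
tool_rot: [0.997, -0.079, 0.0, 0.0]
force: [-0.3, 0.2, 0.3]
width: 0.0314
finger_force: 0.0
```

Emit:
step_arm --deltas '[0,0,0,0,0,0,0,0,0,0,0,0,0,0,0,0,0,0,0,0,0,0,0,0,0,0,0,0,0,0]'

```text
t: 32.7
position: [0.428, -0.2926, 0.0374]
tool_rot: [0.997, -0.079, -0.0, 0.001]
force: [-1.1, -5.2, -1.6]
width: 0.0268
finger_force: 30.0
```

Emit:
step_arm --deltas '[-0.05,0,0,0,0,0,-0.05,0,0,0,0,0,-0.05,0,0,0,0,0,-0.04,0,0,0,0,0,0,0,0,0,0,0]'

```text
t: 33.12
position: [0.4076, -0.2894, 0.0377]
tool_rot: [0.997, -0.079, 0.003, 0.001]
force: [11.0, -6.2, -9.7]
width: 0.0273
finger_force: 30.0
```

Emit:
step_arm --deltas '[-0.008,0,0,0,0,0,-0.008,0,0,0,0,0,0,0,0,0,0,0,0,0,0,0,0,0,0,0,0,0,0,0]'

```text
t: 33.53
position: [0.4075, -0.2894, 0.0379]
tool_rot: [0.997, -0.079, 0.004, 0.002]
force: [19.5, -8.0, -17.7]
width: 0.0274
finger_force: 30.0
```

Emit:
step_arm --deltas '[0.012,0,0,0,0,0,0,0,0,0,0,0,0,0,0,0,0,0,0,0,0,0,0,0,0,0,0,0,0,0]'

```text
t: 33.95
position: [0.4076, -0.2894, 0.0378]
tool_rot: [0.997, -0.079, 0.003, 0.001]
force: [13.4, -7.1, -11.2]
width: 0.027
finger_force: 30.0
```

```bash
python3 - <<'E'
from h import *
c=cam('wrist'); cv2.imwrite('pics/w10.png',c['frame'])
for i in range(144): read_camera('top')
s=sense();print(s['t'],s['position'],s['force'],s['width'])
E
```

```text
41.2 [ 0.40761144 -0.28945134  0.03775237] [ 11.85806353  -7.00680223 -11.10884441] 0.02710602014276113
```

Emit:
step_arm --deltas '[0,0,0,0,0,0,0,0,0,0,0,0,0,0,0,0,0,0,0,0,0,0,0,0,0,0,0,0,0,0]'

```text
t: 41.62
position: [0.4076, -0.2894, 0.0378]
tool_rot: [0.997, -0.079, 0.003, 0.001]
force: [12.8, -7.7, -11.3]
width: 0.0272
finger_force: 30.0
```

Emit:
step_arm --deltas '[0,0,0,0,0,0,0,0,0,0,0,0,0,0,0,0,0,0,0,0,0,0,0,0,0,0,0,0,0,0]'

```text
t: 42.03
position: [0.4076, -0.2894, 0.0378]
tool_rot: [0.997, -0.079, 0.003, 0.001]
force: [12.1, -7.5, -11.5]
width: 0.0274
finger_force: 30.0
```

Emit:
step_arm --deltas '[0,0,0,0,0,0,0,0,0,0,0,0,0,0,0,0,0,0,0,0,0,0,0,0,0,0,0,0,0,0]'

```text
t: 42.45
position: [0.4076, -0.2895, 0.0378]
tool_rot: [0.997, -0.079, 0.003, 0.001]
force: [12.2, -7.3, -10.4]
width: 0.0274
finger_force: 30.0
```

Emit:
step_arm --deltas '[0,0,0,0,0,0,0,0,0,0,0,0,0,0,0,0,0,0,0,0,0,0,0,0,0,0,0,0,0,0]'

```text
t: 42.87
position: [0.4076, -0.2894, 0.0378]
tool_rot: [0.997, -0.079, 0.003, 0.001]
force: [12.0, -7.1, -12.0]
width: 0.0272
finger_force: 30.0
```

Emit:
step_arm --deltas '[0,0,0,0,0,0,0,0,0,0,0,0,0,0,0,0,0,0,0,0,0,0,0,0,0,0,0,0,0,0]'

```text
t: 43.28
position: [0.4076, -0.2895, 0.0378]
tool_rot: [0.997, -0.079, 0.003, 0.001]
force: [12.0, -7.6, -10.9]
width: 0.0271
finger_force: 30.0
```

Emit:
step_arm --deltas '[0.05,0,0,0,0,0,0.05,0,0,0,0,0,0.05,0,0,0,0,0,0.04,0,0,0,0,0,0,0,0,0,0,0]'

```text
t: 43.7
position: [0.4283, -0.2927, 0.0376]
tool_rot: [0.997, -0.079, 0.0, 0.001]
force: [0.5, -5.5, -1.2]
width: 0.0274
finger_force: 30.0
```

Emit:
step_arm --deltas '[0.015,0,0,0,0,0,0.012,0,0,0,0,0,0,0,0,0,0,0,0,0,0,0,0,0,0,0,0,0,0,0]'

```text
t: 44.12
position: [0.4295, -0.2928, 0.0374]
tool_rot: [0.997, -0.079, -0.001, 0.001]
force: [-8.9, -4.1, 5.0]
width: 0.0271
finger_force: 30.0
```

Emit:
step_arm --deltas '[0.012,0,0,0,0,0,0.008,0,0,0,0,0,0,0,0,0,0,0,0,0,0,0,0,0,0,0,0,0,0,0]'

```text
t: 44.53
position: [0.4297, -0.2928, 0.0372]
tool_rot: [0.997, -0.079, -0.004, 0.0]
force: [-20.9, -1.5, 15.7]
width: 0.0271
finger_force: 30.0
```

Emit:
step_arm --deltas '[-0.03,0,0,0,0,0,0,0,0,0,0,0,0,0,0,0,0,0,0,0,0,0,0,0,0,0,0,0,0,0]'

```text
t: 44.95
position: [0.4293, -0.2928, 0.0375]
tool_rot: [0.997, -0.079, -0.0, 0.001]
force: [-3.7, -6.1, 2.1]
width: 0.027
finger_force: 30.0
```

Emit:
step_arm --deltas '[0,0,0,0,0,0,0,0,0,0,0,0,0,0,0,0,0,0,0,0,0,0,0,0,0,0,0,0,0,0]' --grip 110

```text
t: 45.37
position: [0.4298, -0.2915, 0.0371]
tool_rot: [0.997, -0.079, -0.0, -0.0]
force: [-1.2, -0.9, 0.5]
width: 0.052
finger_force: 0.0
```

Emit:
step_arm --deltas '[0,0,-0.1,0,0,0,0,0,-0.2,0,0,0,0,0,-0.25,0,0,0,0,0,-0.25,0,0,0,0,0,-0.2,0,0,0]'

```text
t: 45.78
position: [0.4302, -0.2921, 0.1606]
tool_rot: [0.997, -0.079, 0.001, 0.001]
force: [-0.4, -0.3, 1.0]
width: 0.0529
finger_force: 0.0
```

Emit:
step_arm --deltas '[0,0,0,0,0,0,0,0,0,0,0,0,0,0,0,0,0,0,0,0,0,0,0,0,0,0,0,0,0,0]' --grip 255

```text
t: 46.2
position: [0.429, -0.2911, 0.1557]
tool_rot: [0.997, -0.079, -0.001, -0.001]
force: [-0.9, 0.6, -0.1]
width: 0.0237
finger_force: 0.0
```

```bash
python3 - <<'E'
from h import *
c=cam('wrist'); f=c['frame']
col=cv2.cvtColor(f,cv2.COLOR_BGR2GRAY)[200:290,315:327].mean(1).astype(int); print(col.tolist())
F=np.array([.45593,-.29612]); 
for r in (0,): print(sense()['position'])
d=[.0,.0]
go([.577,-.271,.10],-9)
print(proj(c,[.4282,-.2926,.052]))
E
```

```text
[125, 124, 124, 124, 125, 125, 125, 124, 123, 123, 124, 121, 116, 114, 113, 114, 113, 113, 113, 113, 113, 113, 113, 111, 100, 73, 39, 15, 14, 18, 19, 20, 19, 19, 19, 19, 19, 18, 19, 19, 19, 19, 18, 19, 18, 18, 18, 18, 18, 18, 17, 17, 17, 18, 17, 17, 17, 17, 17, 17, 19, 33, 66, 100, 118, 122, 120, 119, 119, 120, 121, 121, 121, 122, 122, 123, 123, 121, 120, 119, 120, 120, 121, 121, 121, 120, 119, 118, 116, 114]
[ 0.42900756 -0.29122058  0.15579912]
from [ 0.429  -0.2912  0.1558] yaw -9.05 delta units [ 1.192 -0.36   0.463] wz total units -0.0001
 rotvec units [-0.0002  0.0004 -0.0001]
[320.1723117  244.38392073]
```

Emit:
step_arm --deltas '[0.238,-0.072,0,0,0,0,0.238,-0.072,0,0,0,0,0.238,-0.072,0,0,0,0,0.238,-0.072,0,0,0,0,0.238,-0.072,0,0,0,0]'

```text
t: 46.67
position: [0.5784, -0.2711, 0.156]
tool_rot: [0.997, -0.079, -0.001, -0.0]
force: [-0.2, 0.0, 0.7]
width: 0.0
finger_force: 0.0
```

Emit:
step_arm --deltas '[0,0,0,0,0,0,0,0,0.15,0,0,0,0,0,0.15,0,0,0,0,0,0.13,0,0,0,0,0,0,0,0,0]'

```text
t: 47.08
position: [0.5746, -0.2701, 0.1004]
tool_rot: [0.997, -0.079, -0.004, -0.002]
force: [-0.8, 0.7, -1.2]
width: 0.0006
finger_force: 0.0
```

Emit:
step_arm --deltas '[0,0,0,0,0,0,0,0,0,0,0,0,0,0,0,0,0,0,0,0,0,0,0,0,0,0,0,0,0,0]'

```text
t: 47.5
position: [0.5782, -0.272, 0.1069]
tool_rot: [0.997, -0.079, 0.001, 0.0]
force: [0.0, 0.2, 0.7]
width: 0.0005
finger_force: 0.0
```

Emit:
step_arm --deltas '[0,0,0.06,0,0,0,0,0,0.05,0,0,0,0,0,0.025,0,0,0,0,0,0.01,0,0,0,0,0,0,0,0,0]'

```text
t: 47.92
position: [0.5772, -0.2715, 0.0883]
tool_rot: [0.997, -0.079, -0.0, -0.0]
force: [-2.7, 1.6, 6.8]
width: 0.0002
finger_force: 3.1
```

Emit:
step_arm --deltas '[0,0,0,0,0,0,0,0,0,0,0,0,0,0,0,0,0,0,0,0,0,0,0,0,0,0,0,0,0,0]'

```text
t: 48.33
position: [0.5772, -0.2715, 0.0883]
tool_rot: [0.997, -0.079, -0.0, -0.0]
force: [-3.8, 0.7, 5.5]
width: 0.0006
finger_force: 2.8
```

Emit:
step_arm --deltas '[0,0,0.008,0,0,0,0,0.06,0,0,0,0,0,0.06,0,0,0,0,0,0.06,0,0,0,0,0,0.06,0,0,0,0]'

```text
t: 48.75
position: [0.5727, -0.3002, 0.0882]
tool_rot: [0.997, -0.079, -0.0, -0.0]
force: [-6.2, 3.3, 11.9]
width: 0.0006
finger_force: 5.5
```

Emit:
step_arm --deltas '[0,0.06,0,0,0,0,0,0.06,0,0,0,0,0,0.06,0,0,0,0,0,0.06,0,0,0,0,0,0.06,0,0,0,0]'

```text
t: 49.17
position: [0.5671, -0.3359, 0.0883]
tool_rot: [0.997, -0.079, -0.0, -0.0]
force: [-4.8, 2.9, 10.8]
width: 0.0008
finger_force: 5.3
```

Emit:
step_arm --deltas '[0,0.06,0,0,0,0,0,0.06,0,0,0,0,0,0.06,0,0,0,0,0,0.04,0,0,0,0,0,0,0,0,0,0]'

```text
t: 49.58
position: [0.5633, -0.3625, 0.0883]
tool_rot: [0.997, -0.079, 0.0, 0.0]
force: [-3.2, 0.7, 8.5]
width: 0.0005
finger_force: 4.1
```

Emit:
step_arm --deltas '[0,0.03,0,0,0,0,0,0.02,0,0,0,0,0,0,0,0,0,0,0,0,0,0,0,0,0,0,0,0,0,0]'

```text
t: 50.0
position: [0.5632, -0.3674, 0.0883]
tool_rot: [0.997, -0.079, 0.001, -0.0]
force: [0.1, 2.7, 8.4]
width: 0.0004
finger_force: 3.9
```

Emit:
step_arm --deltas '[0,0,0.01,0,0,0,0,0.03,0,0,0,0,0,0.03,0,0,0,0,0,0,0,0,0,0,0,0,0,0,0,0]'

```text
t: 50.42
position: [0.5629, -0.3742, 0.0882]
tool_rot: [0.997, -0.079, 0.002, -0.0]
force: [0.8, 6.2, 13.1]
width: 0.0002
finger_force: 6.3
```

Emit:
step_arm --deltas '[0,0,-0.15,0,0,0,0,0,-0.25,0,0,0,0,0,-0.25,0,0,0,-0.2,-0.2,0,0,0,0,-0.2,-0.2,0,0,0,0]'

```text
t: 50.83
position: [0.5228, -0.3213, 0.1667]
tool_rot: [0.997, -0.079, 0.002, 0.001]
force: [-0.1, 0.8, 0.2]
width: -0.0
finger_force: 0.0
```

Emit:
step_arm --deltas '[-0.2,-0.2,0,0,0,0,-0.2,-0.2,0,0,0,0,-0.2,-0.2,0,0,0,0,0,0,0,0,0,0,0,0,0,0,0,0]'

```text
t: 51.25
position: [0.4604, -0.2359, 0.1633]
tool_rot: [0.997, -0.078, -0.0, -0.0]
force: [-0.5, -0.3, 0.9]
width: 0.0005
finger_force: 0.0
```

```bash
python3 - <<'E'
from h import *
t=cam('top'); f=t['frame']; h=cv2.cvtColor(f,cv2.COLOR_BGR2HSV)
for b,a in blobs(cv2.inRange(h,(100,120,60),(125,255,255))>0,60): print(b,a,ray(t,*b,.08)[:2].round(4))
for q in caps(t,80): print('top',np.round(q,3))
a=cv2.resize(f[165:300,400:580],None,fx=2.2,fy=2.2,interpolation=cv2.INTER_CUBIC)
c=cam('scene'); b=cv2.resize(c['frame'][180:390,100:460],(792,297*792//510)) 
b=cv2.resize(c['frame'][190:380,100:440],(0,0),fx=1.5,fy=1.5)
H=max(a.shape[0],b.shape[0]); p=lambda x:cv2.copyMakeBorder(x,0,H-x.shape[0],0,0,0)
v=np.vstack([b,cv2.copyMakeBorder(a,0,0,0,b.shape[1]-a.shape[1],0)]); print(v.shape); cv2.imwrite('pics/fin.png',v)
E
```

```text
[136.83493645  72.99622123] 5822 [0.8782 0.4296]
[515.72989691 219.2371134 ] 485 [ 0.5664 -0.3565]
top [ 8.950e-01 -3.890e-01  4.091e+03]
top [  0.635   0.221 118.   ]
top [  0.598   0.443 109.   ]
top [ 5.92e-01 -8.90e-02  1.18e+02]
top [  0.58    0.343 120.   ]
top [4.86e-01 1.20e-02 1.10e+02]
top [  0.475   0.128 112.   ]
top [  0.359   0.359 111.   ]
top [3.58e-01 1.40e-02 1.07e+02]
(582, 510, 3)
```

View pics/fin.png

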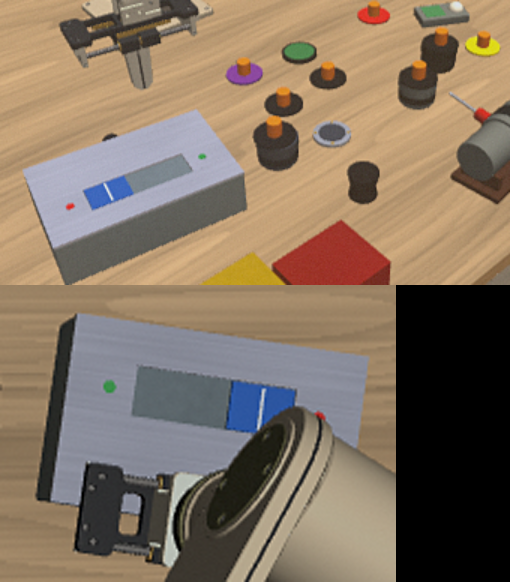

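The damper is at its red end with no vent slots showing, the three lenses carry level caps, the knob is home, and the arm is clear.

```bash
python3 -c "
from plant import *
print(job_done())"
```

```text
the job is handed in; nothing more can be done
None
```

I handed the job in after about 51 s of robot time: all three open lenses are capped, and the damper and fan cycle ran in the order asked, with the fan on about 10 s and the damper shut at the end. One cap shifted about 3 mm on its lens after seating; a close look showed it still seated and level.

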